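# Tip the carton leak-test stand onto its risers

### The arm

A 7-joint arm with a two-finger parallel gripper is mounted at the origin on the work surface. World frame = base frame: x ahead of the robot, y to its left, z up, the work surface at z = 0. Lengths are in m, angles in degrees, forces in N, time in s.
With the tool pointing down it reaches from about 0.425 to 0.875 m from the base axis. Payload 4.7 kg.
Tool frame: the origin (TCP) lies at the centre of the arm's flange, where the gripper is bolted on; the fingertips stand 182 mm ahead of it and the grasp point (between the pads) lies 164 mm ahead of it (bot.pinch_z is the distance from the TCP to the grasp point, in m); z points along the fingers, y is the line along which they close (so a half turn about z gives the same grasp; the last joint's range is limited). The gripper opens to 87 mm and grips with 3 to 60 N. Pads are 19 mm wide; open, the fingers measure 117 mm over their backs; the gripper's body (75 mm by 190 mm) begins 51 mm behind the grasp point.
Start: joints at [-63.306, 18.392, -4.016, 83.108, 1.295, 78.541, -3.26], TCP at [0.284, 0.585, 0.405] pointing down, gripper open.
Joint ranges: [-163.93, 163.93], [-17.29, 119.83], [-79.2, 71.16], [3.27, 140.29], [-89.18, 269.18], [5.43, 117.66], [-154.24, 154.24]. Speed limits (degrees/s): [147.25, 147.25, 180, 180, 180, 180, 180].

### API

Orientations are given as [roll, pitch, yaw] about the fixed x, y, z axes, in that order (R = Rz(yaw) Ry(pitch) Rx(roll)).
In Python, from bench import bot gives the robot as it stands. The module is installed in compiled form; this text tells all that it offers.
- The arm moves only by the tool jog_arm, never from a script. Its argument "commands" is one flat list of numbers, 6 for each row, row after row: the shift along the tool's x, y, z in units of 0.02 m (1.0 is 0.02 m), then the turn, a rotation vector about the tool's x, y, z in units of 5 degrees (1.0 is 5 degrees). In form: [x, y, z, ax, ay, az, x, y, z, ax, ay, az, ...]. A call has 1 to 12 rows; each row shifts and turns the commanded pose from where the row before left it, along the tool's axes as they then stand; what a row does not reach is not made up. A row lasts 1/12 s, in which the tool goes at most 41.7 mm and 7.16 degrees, less where a joint would pass 70% of its speed; a pose out of reach is approached as far as the arm can. A call with a number of a shift or a turn outside -1 to 1 is refused whole. A call with a gripper value outside its range is refused whole. "fingers" is the opening, from -1 (shut) to 1 (fully open), set as the call begins (left out, the last holds). The fingers move at their own pace and stop on an object; "newtons" is the grip in N (left out, the last holds). Time passes only in rows, so rows that do not move let the fingers close. It gives the time, the measured TCP pose, the force, the opening and the grip force at its end, in the units of the state.
- bot.get_state(): the state, without advancing time (a new reading comes with each control period).
- bot.grab_frame(name): name is "scene" or "side" or "wrist"; returns a dict with "img" (384x512x3 uint8, red, green, blue), "fx", "fy", "cx", "cy" (pixels), "cam_to_world" (4x4, takes a point from camera to world coordinates); the wrist camera has in their place "T_tool_cam" (4x4, takes a point from camera to tool coordinates, whose origin is the TCP and whose axes are the flange's). Camera axes: x right, y up, looking along -z (the intrinsics and any distortion apply to the point x, -y, -z); pixel columns grow to the right and rows downward; lengths in m; the calibration is good to about 2 mm. The wrist camera is an equidistant fisheye: a pixel r from the principal point sees the ray r / f radians off the axis. A picture is of the moment at which its call begins: read the wrist's pose just before it. There is no depth.
- bot.finish_job(): hands the job in; it is judged then, once.
Trained networks look in the newest picture that a camera, given by its name, has taken for a name from the list of things; names that differ only in an ending like _2 or _b are one class to them, and where a whole thing is asked for, a point or a joint stands for the part that bears it (a point fixed in the world has none). Each returns a list of dicts, best first, with "confidence" (0 to 1); they miss things now and then, are a little off and sometimes report something else, mostly with a low value. They report only what shows in the picture. A call takes as long as a camera call. They do not tell look-alikes from the thing itself.
- bot.spot_in(name, camera): "xy" ([column, row] in pixels, amid what is visible of it).
- bot.silhouettes(name, camera): "pixels" (384x512 bool, what is visible of it) and "xy" ([column, row] in pixels, amid what is visible of it).
The state is a dict: "time_s": time; "joint_positions": joint angles; "qvel": joint speeds; "tau": joint torques, N m; "ee_pos": TCP position; "eef_rot": TCP orientation; "ft_force": force on the tool from outside, world axes, zero at the start; "ft_torque": the same for the moment, N m; "grip_width": finger opening in m; "finger_force": force on a finger pad.
Only numpy, scipy, OpenCV 4.12 (cv2) and the standard library are available. Lean on these libraries where they do the work, as an engineer would, in place of code of your own. Each camera call takes 0.05 s, during which the arm holds its last target. There are 200 camera calls.

### The job

Lever the front edge of the heavy carton stand up with the pry bar over the fulcrum block until the spring prop swings in under the edge and carries the stand by itself, then slide every yellow riser block that is on the bench well in under the raised front edge, nose first and flat on the bench. When all are in, twist the prop's red knob to its stop and let it go, so that the stand comes down on the risers, and have the pry bar back level on its rack at the end. Leave the loose green carton, the amber bottle and the steel beaker standing where they are.

Things in the scene. Friction and masses are not known exactly. Their poses are not given: they have to be found in the camera images.
- stand: Heavy loose stand, 5 kg: grey plate 220 x 480 x 20 mm on 4 rubber feet 26 mm tall (15 radius, at local x -40 and 90, y +-205), carton crate on its back half (x 25 to 100, 131 mm high). Origin on the bench under the plate's centre. Front edge (yellow stripe) at x=-110 faces -x, runs y -240 to 240. Tips back on its rear feet; lifting the edge takes about 25 N, on the bar's grip end about 10 N.
- stand_edge (a point): Middle of the stand's lower front edge: 26 mm above the bench while the stand is down, about 46 mm on the prop, 34 to 38 mm on risers. Beside fulcrum and prop, risers fit at about y = -195, -125 and +175 mm of the stand.
- bar: Steel pry bar 240 x 16 x 12 mm, 0.35 kg. Origin mid-length on its underside, +x to its dark tip (x=120; last 35 mm is 8 thick, flush with the top), z up; red grip x -119 to -69. Red cross collar 56 mm wide at x 4 to 20 stops against the fulcrum's cheeks when the bar is slid in; the tip is then about 20 mm under the edge. Grasp just behind the collar, x about -20.
- fulcrum: Fixed block, yaw as the stand's, origin on the bench 60 mm before the front edge. A ridge along its y, top 32 mm up, carries the bar (along local x, tip to +x) between two blue cheeks 32 mm apart, 46 mm high, 30 mm long in x; 76 mm wide overall. Let go there, the bar stays: tip up against the edge, grip end in the air, sloping about 17 degrees.
- prop (a joint): Spring swing prop, rad. 0: arm points at the stand, under the edge; 1.25: its stop, swung out. A spring drives it to 0 (0.05 N m there, 0.12 at the stop). With the stand down or on risers the edge blocks it at about 0.9; it snaps to 0 when the edge is levered over 46 mm. Clockwise from above increases it (arm swings towards the fulcrum).
- prop_knob (a point): Middle of the prop's red knob, a bar 56 x 14 mm, 57 to 87 mm above the bench, on the prop's upright axis 50 mm before the edge. The point's x axis runs along the knob bar and the arm below and turns with them. Arm 70 mm long, white roller of 9 mm radius at its end, 28 to 46 mm up; post foot 64 mm square.
- rack: Fixed blue bar rack 270 x 130 mm, origin on the bench at its centre. The bar lies along its local x, either way round, across two black rests (25 mm wide at x = +-85) 24 mm above the bench, between end posts 106 mm apart that rise to 42 mm.
- riser1: Yellow riser block 90 x 44 x 34 mm, 0.25 kg, with a black upright grip tab (30 mm along x, 16 thick in y, up to 95 mm high, centred at local x -30) at its back. Origin on the bench under the block's centre, +x to its nose. May be absent. Slides under the propped edge with about 8 mm to spare, at least 20 mm and up to 60 mm deep, where the tab meets the edge.
- riser1_nose (a point): Top middle of riser 1's nose end (local x = 45 mm, 34 mm high).
- riser2: Yellow riser block 90 x 44 x 34 mm, 0.25 kg, with a black upright grip tab (30 mm along x, 16 thick in y, up to 95 mm high, centred at local x -30) at its back. Origin on the bench under the block's centre, +x to its nose. May be absent. Slides under the propped edge with about 8 mm to spare, at least 20 mm and up to 60 mm deep, where the tab meets the edge.
- riser2_nose (a point): Top middle of riser 2's nose end (local x = 45 mm, 34 mm high).
- riser3: Yellow riser block 90 x 44 x 34 mm, 0.25 kg, with a black upright grip tab (30 mm along x, 16 thick in y, up to 95 mm high, centred at local x -30) at its back. Origin on the bench under the block's centre, +x to its nose. May be absent. Slides under the propped edge with about 8 mm to spare, at least 20 mm and up to 60 mm deep, where the tab meets the edge.
- riser3_nose (a point): Top middle of riser 3's nose end (local x = 45 mm, 34 mm high).
- carton_green: Bystander: green drink carton 48 x 38 x 118 mm, upright. Origin under its centre.
- sample_bottle: Bystander: amber sample jar, 60 mm across, 130 mm tall. Origin under its centre.
- beaker: Bystander: steel beaker, 72 mm across, 80 mm tall. Origin under its centre.
Not all that is in view belongs to the job. What is shaped like the riser3 but purple is not meant.

How it is judged:
By the outcome, as a careful person would: the job done as asked, in the order asked, and still so for the second after the job is handed in, with the robot touching nothing.
Of riser1, riser2, riser3 only 2 to 3 are there at a start; the rules pass over those that are not, and their reading is None.
At some moment in a run one of bar, riser1, riser2, riser3 may be knocked a few centimetres aside while the robot is not near it.
Once in a run the grip may slacken for a moment while it holds something.
It also fails if it takes over 210 s, if anything falls off the work surface, if the arm or the gripper's body presses on something with over 40 N, if the wrist force passes 120 N, or if a joint passes its speed limit or range.

## Working session

There is one attempt and no reset: what is moved stays moved. The work goes in short steps, Python scripts to look and compute and a tool call to move; the robot and the scene stay as the last step left them, time stands still between calls to the robot, and variables do not carry over. Pictures are saved under pics/ and viewed, at most 14 in all, crops included, and the job is handed in when it is done.

Besides the shell and the picture viewer there is one more tool, called after "Emit:" in YAML: its name, and indented under it one key for each argument. jog_arm: Moves the arm, as the interface text tells. Its arguments: {"type":"object","properties":{"commands":{"type":"array","items":{"type":"number"}},"fingers":{"type":"number"},"newtons":{"type":"number"}},"required":["commands"]}

```bash
mkdir -p pics; python3 - <<'E'
from bench import bot
import cv2,numpy as np
print(bot.get_state())
a=[]
for c in("scene","side"):
    f=bot.grab_frame(c); print(c,f["fx"],f["fy"],f["cx"],f["cy"],np.round(f["cam_to_world"],3).tolist(),f.keys())
    cv2.imwrite(f"pics/{c}0.png",cv2.resize(f["img"][...,::-1],(800,600)))
f=bot.grab_frame("wrist");print({k:v for k,v in f.items() if k!="img"})
cv2.imwrite(f"pics/wrist0.png",cv2.resize(f["img"][...,::-1],(800,600)))
E
```

```text
{'time_s': 0.0, 'joint_positions': array([-63.3060784 ,  18.43935125,  -4.01513558,  83.17374821,
         1.29630859,  78.53947127,  -3.2589321 ]), 'qvel': array([-0.04056203,  0.01964001,  0.04349489,  0.01008909, -0.04024264,
       -0.10085224,  0.01823229]), 'tau': array([-9.25181621e-05, -4.91290355e+01, -4.03938163e-01, -3.12535357e+01,
       -6.38991455e-02,  4.35043126e-02,  1.61485837e-04]), 'ee_pos': array([0.28373013, 0.58458838, 0.40366793]), 'eef_rot': array([-1.79892740e+02,  7.02710849e-03,  1.54116762e+02]), 'ft_force': array([ 0.12026005,  0.05940182, -0.01620937]), 'ft_torque': array([ 0.04814467, -0.01528277, -0.02142255]), 'finger_force': 0.0, 'grip_width': 0.08711211473645086}
scene 417.0535759557567 417.0535759557567 253.83858387186683 188.58074586259488 [[0.58, -0.643, 0.5, 1.243], [0.815, 0.457, -0.357, -0.434], [0.001, 0.614, 0.789, 1.095], [0.0, 0.0, 0.0, 1.0]] dict_keys(['img', 'fx', 'fy', 'cx', 'cy', 'cam_to_world'])
side 418.17519351199996 418.17519351199996 260.63969367964467 185.7453944849284 [[0.898, 0.281, -0.338, 0.149], [-0.44, 0.547, -0.712, -0.929], [-0.015, 0.788, 0.615, 0.884], [0.0, 0.0, 0.0, 1.0]] dict_keys(['img', 'fx', 'fy', 'cx', 'cy', 'cam_to_world'])
{'fx': 297.3186396354542, 'fy': 297.3186396354542, 'cx': 256.79330338618786, 'cy': 189.77355476558182, 'T_tool_cam': array([[ 5.45453420e-04,  9.66107108e-01,  2.58140965e-01,
         7.02277949e-02],
       [ 9.99999849e-01, -5.08372377e-04, -2.10393458e-04,
        -3.16780635e-04],
       [-7.20308788e-05,  2.58141041e-01, -9.66107239e-01,
         2.02171536e-02],
       [ 0.00000000e+00,  0.00000000e+00,  0.00000000e+00,
         1.00000000e+00]])}
```

View pics/scene0.png

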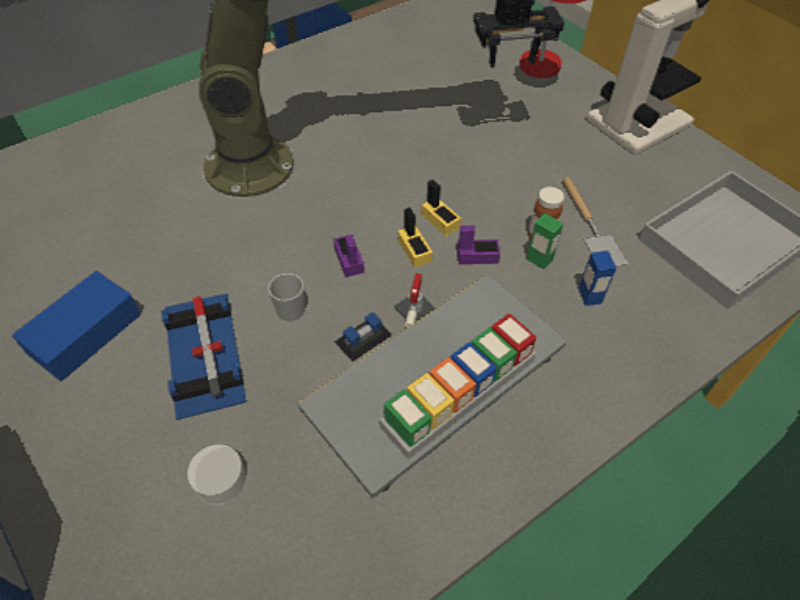

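View pics/side0.png

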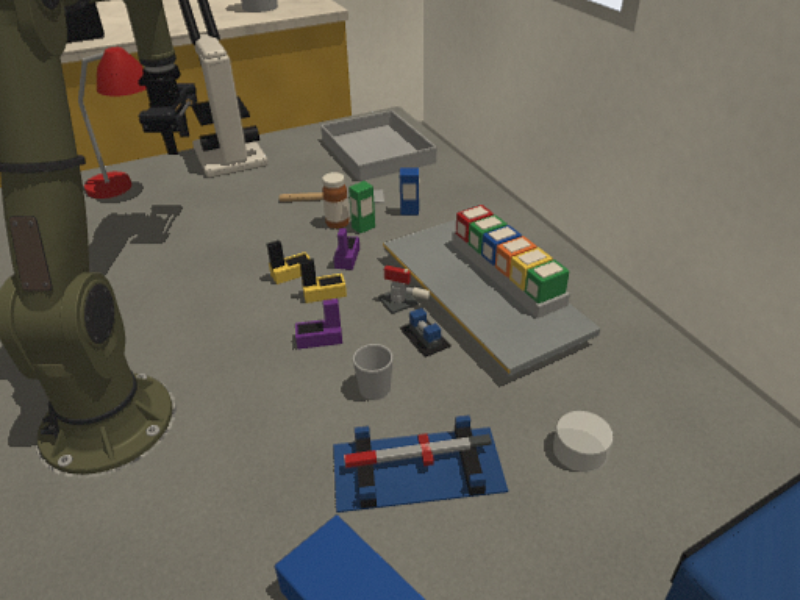

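The scene view shows two yellow risers at about (413,240) and (440,212). Two purple decoys sit at (348,255) and (478,247). The rack with the bar is at (205,350), the fulcrum at (362,335), the prop knob at (417,290), and the stand's front edge runs from (300,405) to (490,278).

```bash
cat > h.py <<'E'
import numpy as np,cv2
from bench import bot
from scipy.optimize import minimize
from scipy.spatial.transform import Rotation as R
def cam(c):
    if c=="wrist":
        s=bot.get_state(); f=bot.grab_frame(c)
        T=np.eye(4);T[:3,:3]=R.from_euler("xyz",s["eef_rot"],degrees=True).as_matrix();T[:3,3]=s["ee_pos"]
        f["cam_to_world"]=T@f["T_tool_cam"]; f["fish"]=1
    else: f=bot.grab_frame(c); f["fish"]=0
    return f
def proj(f,P):
    T=np.linalg.inv(f["cam_to_world"]);p=np.atleast_2d(P)@T[:3,:3].T+T[:3,3]
    x,y,z=p[:,0],-p[:,1],-p[:,2]
    if f["fish"]:
        r=np.hypot(x,y)+1e-12;k=np.arctan2(r,z)/r
    else: k=1/z
    return np.c_[f["fx"]*x*k+f["cx"],f["fy"]*y*k+f["cy"]]
def unproj(f,uv,h):
    d=(np.asarray(uv,float)-[f["cx"],f["cy"]])/f["fx"]
    if f["fish"]:
        r=np.hypot(*d)+1e-12; v=np.array([d[0]/r*np.sin(r),-d[1]/r*np.sin(r),-np.cos(r)])
    else: v=np.array([d[0],-d[1],-1])
    T=f["cam_to_world"];v=T[:3,:3]@v;o=T[:3,3]
    return o+v*(h-o[2])/v[2]
def box(x0,x1,y0,y1,z0,z1): return np.array([[x,y,z] for x in(x0,x1) for y in(y0,y1) for z in(z0,z1)])
RISER=[box(-.045,.045,-.022,.022,0,.034),box(-.045,-.015,-.008,.008,.034,.095)]
BAR=[box(-.12,.085,-.008,.008,0,.012),box(.085,.12,-.008,.008,.004,.012),box(.004,.02,-.028,.028,0,.012)]
PLATE=[box(-.11,.11,-.24,.24,.026,.046)]
def render(f,parts,p,z=0):
    m=np.zeros((384,512),np.uint8);c,s=np.cos(p[2]),np.sin(p[2]);Rz=np.array([[c,-s,0],[s,c,0],[0,0,1]])
    for b in parts:
        h=cv2.convexHull(proj(f,b@Rz.T+[p[0],p[1],z]).astype(np.float32))
        cv2.fillConvexPoly(m,np.round(h*16).astype(np.int32),1,shift=4)
    return m>0
def fit(views,parts,p0,z=0):
    def cost(p):
        c=0
        for f,m in views:
            r=render(f,parts,p,z); c+=1-(r&m).sum()/max(1,(r|m).sum())
        return c/len(views)
    best=None
    for dy in(0,.3,-.3):
        q=np.array(p0)+[0,0,dy]
        r=minimize(cost,q,method="Nelder-Mead",options=dict(initial_simplex=q+np.array([[0,0,0],[.02,0,0],[0,.02,0],[0,0,.25]]),xatol=2e-4,fatol=1e-4,maxiter=200))
        if best is None or r.fun<best.fun: best=r
    return best.x,best.fun
E
cat > m1.py <<'E'
from h import *
F={c:cam(c) for c in("scene","side")}
H=dict(riser1=.02,riser2=.02,riser3=.02,bar=.03,rack=.01,fulcrum=.02,prop_knob=.075,stand_edge=.026,stand=.05,carton_green=.06,sample_bottle=.065,beaker=.04)
for n,h in H.items():
    for c in F:
        for d in bot.silhouettes(n,c)[:4]:
            m=d["pixels"];col=F[c]["img"][m].mean(0) if m.any() else np.zeros(3)
            print(n,c,round(d["confidence"],2),np.round(d["xy"]),m.sum(),col.astype(int),np.round(unproj(F[c],d["xy"],h)[:2],3))
E
python3 m1.py
```

```text
riser1 scene 0.98 [282. 133.] 427 [102  88  46] [0.409 0.285]
riser1 scene 0.86 [226. 162.] 343 [79 45 87] [0.412 0.041]
riser1 scene 0.72 [265. 156.] 407 [108  92  48] [0.469 0.166]
riser1 scene 0.63 [301. 158.] 516 [74 45 82] [0.549 0.263]
riser1 side 0.86 [203. 183.] 552 [98 83 43] [0.456 0.175]
riser1 side 0.78 [204. 211.] 547 [64 37 70] [0.412 0.036]
riser1 side 0.72 [181. 168.] 419 [90 77 40] [0.417 0.296]
riser1 side 0.55 [224. 162.] 292 [65 37 72] [0.568 0.257]
riser2 scene 0.98 [282. 133.] 427 [102  88  46] [0.409 0.285]
riser2 scene 0.86 [226. 162.] 343 [79 45 87] [0.412 0.041]
riser2 scene 0.72 [265. 156.] 407 [108  92  48] [0.469 0.166]
riser2 scene 0.63 [301. 158.] 516 [74 45 82] [0.549 0.263]
riser2 side 0.86 [203. 183.] 552 [98 83 43] [0.456 0.175]
riser2 side 0.78 [204. 211.] 547 [64 37 70] [0.412 0.036]
riser2 side 0.72 [181. 168.] 419 [90 77 40] [0.417 0.296]
riser2 side 0.55 [224. 162.] 292 [65 37 72] [0.568 0.257]
riser3 scene 0.98 [282. 133.] 427 [102  88  46] [0.409 0.285]
riser3 scene 0.86 [226. 162.] 343 [79 45 87] [0.412 0.041]
riser3 scene 0.72 [265. 156.] 4
[... 1022 characters left out ...]
[272. 245.] 11220 [131 128 115] [ 0.779 -0.039]
carton_green side 0.88 [234. 133.] 461 [62 92 61] [0.659 0.369]
carton_green side 0.38 [269. 288.] 863 [119  87  83] [ 0.444 -0.348]
sample_bottle scene 0.61 [350. 129.] 307 [148 128 108] [0.57  0.462]
sample_bottle scene 0.33 [278. 134.] 440 [104  89  47] [0.445 0.24 ]
sample_bottle side 0.96 [213. 128.] 530 [115  98  80] [0.596 0.436]
sample_bottle side 0.74 [239. 236.] 754 [94 91 85] [ 0.448 -0.155]
sample_bottle side 0.45 [231. 132.] 468 [62 93 61] [0.647 0.369]
beaker scene 0.55 [235. 216.] 545 [53 59 67] [ 0.626 -0.064]
beaker side 0.97 [236. 236.] 740 [94 91 85] [ 0.449 -0.129]
beaker side 0.51 [214. 129.] 513 [115  98  80] [0.61  0.464]
```

```bash
cat > m2.py <<'E'
from h import *
F={c:cam(c) for c in("scene","side")}
def best(n,near,h):
    out=[]
    for c in F:
        ds=[d for d in bot.silhouettes(n,c) if np.linalg.norm(unproj(F[c],d["xy"],h)[:2]-near)<.06]
        if ds: out.append((F[c],ds[0]["pixels"]))
    return out
for near in([.42,.285],[.465,.17]):
    print("riser",fit(best("riser1",near,.02),RISER,[*near,0]),fit(best("riser1",near,.02),RISER,[*near,1.]))
b=best("bar",[.453,-.33],.03)
for y in(0,3.14):print("bar",fit(b,BAR,[.453,-.33,y],.024))
CR=PLATE+[box(.025,.1,-.16,.16,.046,.11)]
s=best("stand_edge",[.78,-.01],.03)
print("stand",[fit(s,CR,[.75,-.02,y]) for y in(0,.3)])
fu=[box(-.015,.015,-.038,.038,0,.032),box(-.015,.015,.016,.038,0,.046),box(-.015,.015,-.038,-.016,0,.046)]
print("ful",fit(best("fulcrum",[.6,-.057],.02),fu,[.6,-.057,0]))
print("rack",fit(best("rack",[.45,-.34],.01),[box(-.135,.135,-.065,.065,0,.008),box(-.0975,-.0725,-.065,.065,0,.024),box(.0725,.0975,-.065,.065,0,.024)],[.45,-.34,0.]))
# stand corners (800x600 px -> 512x384) at z=.046
for uv in[(300,405),(490,278),(565,343),(373,492)]: print(np.round(unproj(F["scene"],np.array(uv)*.64,.046),3))
for uv in[(385,245),(511,375),(598,330)]: print(np.round(unproj(F["side"],np.array(uv)*.64,.046),3))
# red knob by color
for c in F:
    hsv=cv2.cvtColor(F[c]["img"],cv2.COLOR_RGB2HSV);m=((hsv[...,0]<8)|(hsv[...,0]>172))&(hsv[...,1]>150)&(hsv[...,2]>60)
    n,l,st,ce=cv2.connectedComponentsWithStats(m.astype(np.uint8))
    for i in range(1,n):
        if st[i,4]>15: 
            ys,xs=np.nonzero(l==i);e=cv2.minAreaRect(np.c_[xs,ys].astype(np.float32));print(c,st[i,4],ce[i].round(1),np.round(unproj(F[c],ce[i],.075)[:2],3))
E
python3 m2.py
```

```text
riser (array([ 0.42692645,  0.26873535, -0.01374294]), np.float64(0.21511180419374487)) (array([0.42870072, 0.26899152, 0.02116146]), np.float64(0.2163692496260321))
riser (array([ 0.46792755,  0.16514409, -0.20609012]), np.float64(0.11958883661168113)) (array([ 0.46713223,  0.16541638, -0.20723036]), np.float64(0.12111492888397485))
bar (array([ 0.44874717, -0.32599912, -0.29132107]), np.float64(0.16454132150726575))
bar (array([ 0.4701801 , -0.33252545,  2.8513821 ]), np.float64(0.275238711844047))
stand [(array([ 7.66942221e-01, -1.76751573e-04,  6.37461412e-02]), np.float64(0.04502754534467612)), (array([ 7.66942221e-01, -1.76751573e-04,  6.37461412e-02]), np.float64(0.04502754534467612))]
ful (array([ 0.59794037, -0.06385638,  0.12121754]), np.float64(0.28994766732375854))
rack (array([ 0.44261679, -0.33734227, -0.32922349]), np.float64(0.2115404176410114))
[ 0.682 -0.248  0.046]
[0.655 0.224 0.046]
[0.862 0.237 0.046]
[ 0.892 -0.231  0.046]
[0.639 0.216 0.046]
[ 0.667 -0.263  0.046]
[ 0.882 -0.238  0.046]
scene 33 [363.7   0.4] [-0.028  1.117]
scene 329 [345.9  41.1] [0.173 0.813]
scene 74 [265.7 184. ] [0.603 0.068]
scene 68 [126.7 195.6] [ 0.393 -0.305]
scene 198 [328.9 215.8] [0.807 0.149]
scene 83 [132.  222.8] [ 0.493 -0.335]
side 753 [75.7 46.8] [0.23  1.614]
side 364 [ 68.7 118.2] [0.101 0.758]
side 93 [300.4 141.4] [0.838 0.177]
side 132 [253.7 175.2] [0.599 0.068]
side 34 [270.5 280.5] [ 0.451 -0.34 ]
side 161 [230.6 293.1] [ 0.349 -0.331]
side 53 [273.1 292.7] [ 0.44  -0.375]
```

Emit:
jog_arm:
  commands: [0,0,0,0,0,-0.93,0,0,0,0,0,-0.93,-0.9,-1,0,0,0,0,-0.9,-1,0,0,0,0,-0.9,-1,0,0,0,0,-0.9,-1,0,0,0,0,-0.9,-1,0,0,0,0,-0.9,-1,0,0,0,0,-0.9,-1,0,0,0,0,-0.9,-1,0,0,0,0,-0.9,-1,0,0,0,0,-0.9,-1,0,0,0,0]
  fingers: 1
  newtons: 20

```text
time_s: 3.35
ee_pos: [0.3996, 0.3404, 0.405]
eef_rot: [180.0, 0.0, 163.4]
ft_force: [0.3, 0.4, 0.1]
grip_width: 0.087
finger_force: 0.0
```

Emit:
jog_arm:
  commands: [-0.9,-1,0,0,0,0,-0.9,-1,0,0,0,0,-0.9,-1,0,0,0,0,-0.9,-1,0,0,0,0,-0.9,-1,0,0,0,0,-0.9,-1,0,0,0,0,-0.9,-1,0,0,0,0,-0.9,-1,0,0,0,0,-0.9,-1,0,0,0,0,-0.9,-1,0,0,0,0]

```text
time_s: 4.18
ee_pos: [0.515, 0.0974, 0.4051]
eef_rot: [180.0, 0.0, 163.4]
ft_force: [-0.2, -0.1, -0.1]
grip_width: 0.0872
finger_force: 0.0
```

Emit:
jog_arm:
  commands: [-0.1,-1,0.1,0,0,0,-0.1,-1,0.1,0,0,0,-0.1,-1,0.1,0,0,0,-0.1,-1,0.1,0,0,0,-0.1,-1,0.1,0,0,0,-0.1,-1,0.1,0,0,0,-0.1,-1,0.1,0,0,0,-0.1,-1,0.1,0,0,0,-0.1,-1,0.1,0,0,0,-0.1,-1,0.1,0,0,0,-0.1,-1,0.1,0,0,0]

```text
time_s: 5.1
ee_pos: [0.4726, -0.1195, 0.3829]
eef_rot: [180.0, 0.0, 163.4]
ft_force: [0.8, 0.4, 0.1]
grip_width: 0.0869
finger_force: 0.0
```

Emit:
jog_arm:
  commands: [-0.1,-1,0.1,0,0,0,-0.1,-1,0.1,0,0,0,-0.1,-1,0.1,0,0,0,-0.1,-1,0.1,0,0,0,-0.1,-1,0.1,0,0,0,-0.1,-1,0.1,0,0,0,-0.1,-1,0.1,0,0,0,-0.1,-1,0.1,0,0,0,-0.1,-1,0.1,0,0,0,-0.1,-1,0.1,0,0,0,0,0,0,0,0,0]

```text
time_s: 6.02
ee_pos: [0.4331, -0.3198, 0.3628]
eef_rot: [-179.8, 0.0, 163.1]
ft_force: [-0.5, -0.3, 0.0]
grip_width: 0.087
finger_force: 0.0
```

```bash
cat > m3.py <<'E'
from h import *
f=cam("wrist")
for n,parts,p0,z in(("bar",BAR,[.449,-.326,-.29],.024),("rack",[box(-.135,.135,-.065,.065,0,.006),box(-.0975,-.0725,-.065,.065,0,.024),box(.0725,.0975,-.065,.065,0,.024)],[.4426,-.337,-.31],0)):
    for d in bot.silhouettes(n,"wrist")[:2]: 
        print(n,d["confidence"],d["pixels"].sum(),fit([(f,d["pixels"])],parts,p0,z))
im=f["img"].copy()
p,_=fit([(f,bot.silhouettes("bar","wrist")[0]["pixels"])],BAR,[.449,-.326,-.29],.024)
e=render(f,BAR,p,.024).astype(np.uint8)
c,_=cv2.findContours(e,0,1);cv2.drawContours(im,c,-1,(0,255,0),1)
cv2.imwrite("pics/w1.png",im[...,::-1])
E
python3 m3.py
```

```text
bar 0.86 3245 (array([ 0.45181498, -0.32421208, -0.28294695]), np.float64(0.16606683804627254))
rack 0.78 17970 (array([ 0.44461917, -0.33439691, -0.32781631]), np.float64(0.27905621905039324))
rack 0.74 3467 (array([ 0.46676213, -0.34914956, -0.01606007]), np.float64(0.8434448462929476))
```

View pics/w1.png

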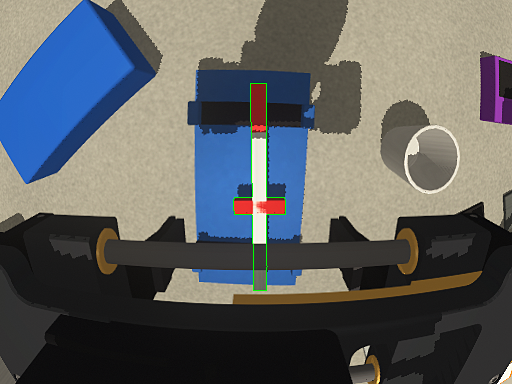

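The wrist view shows the bar lying lengthwise from (259,85) to (259,290), with its collar at (259,206). The fitted outline matches it, so I'm descending to grasp.

Emit:
jog_arm:
  commands: [0,0.05,1,0,0,-0.14,0,0,1,0,0,0,0,0,1,0,0,0,0,0,1,0,0,0,0,0,1,0,0,0,0,0,1,0,0,0,0,0,1,0,0,0,0,0,0.7,0,0,0,0,0,0.65,0,0,0]

```text
time_s: 6.97
ee_pos: [0.4359, -0.3134, 0.1946]
eef_rot: [179.9, -0.0, 164.2]
ft_force: [0.6, 0.1, 0.1]
grip_width: 0.0867
finger_force: 0.0
```

Emit:
jog_arm:
  commands: [0,0,0,0,0,0,0,0,0,0,0,0,0,0,0,0,0,0,0,0,0,0,0,0,0,0,0,0,0,0,0,0,0,0,0,0,0,0,0,0,0,0,0,0,0,0,0,0]
  fingers: -1
  newtons: 50

```text
time_s: 7.63
ee_pos: [0.4354, -0.3149, 0.196]
eef_rot: [180.0, 0.0, 164.1]
ft_force: [0.0, -0.1, 0.1]
grip_width: 0.0414
finger_force: 0.0
```

Emit:
jog_arm:
  commands: [0,0,-0.5,0,0,0,0,0,-1,0,0,0,0,0,-1,0,0,0,0,0,-1,0,0,0,0,0,-1,0,0,0,0,0,-1,0,0,0,0,0,-1,0,0,0,0,0,-1,0,0,0,0,0,0,0,0,0]

```text
time_s: 8.38
ee_pos: [0.436, -0.3162, 0.3505]
eef_rot: [-180.0, 0.4, 164.1]
ft_force: [0.4, -0.4, 0.2]
grip_width: 0.0007
finger_force: 0.0
```

Emit:
jog_arm:
  commands: [0,0,0,0,0,0,0,0,0,0,0,0,0,0,0,0,0,0,0,0,1,0,0,0,0,0,1,0,0,0,0,0,1,0,0,0,0,0,1,0,0,0,0,0,1,0,0,0,0,0,1,0,0,0,0,0,0.9,0,0,0,0,0,0.8,0,0,0]
  fingers: 0

```text
time_s: 9.3
ee_pos: [0.4344, -0.3144, 0.1894]
eef_rot: [180.0, -0.2, 164.1]
ft_force: [0.4, -0.3, 0.5]
grip_width: 0.0434
finger_force: 0.0
```

Emit:
jog_arm:
  commands: [0,0,0,0,0,0,0,0,0,0,0,0,0,0,0,0,0,0,0,0,0,0,0,0,0,0,0,0,0,0,0,0,0,0,0,0,0,0,0,0,0,0,0,0,0,0,0,0,0,0,0,0,0,0]
  fingers: -1
  newtons: 50

```text
time_s: 10.05
ee_pos: [0.4354, -0.3155, 0.1926]
eef_rot: [-180.0, 0.1, 164.1]
ft_force: [-1.1, -0.6, 6.8]
grip_width: 0.015
finger_force: 50.0
```

Emit:
jog_arm:
  commands: [0,0,-0.5,0,0,0,0,0,-1,0,0,0,0,0,-1,0,0,0,0,0,-1,0,0,0,0,0,-1,0,0,0,0,0,-1,0,0,0,0,0,-1,0,0,0,0,0.3,-1,0,0,0,0,1,-0.5,0,0,0,0,1,0,0,0,0,0,1,0,0,0,0]

```text
time_s: 10.97
ee_pos: [0.4531, -0.2502, 0.3522]
eef_rot: [179.9, -0.0, 164.1]
ft_force: [-0.0, 0.2, -4.0]
grip_width: 0.0152
finger_force: 50.0
```

Emit:
jog_arm:
  commands: [0.2,1,0,0,0,0,0.2,1,0,0,0,0,0.2,1,0,0,0,0,0.2,1,0,0,0,0,0.2,1,0,0,0,0,0.2,1,0,0,0,0,0.2,1,0,0,0,0,0.2,1,0,0,0,0,0.2,1,0,0,0,0]

```text
time_s: 11.72
ee_pos: [0.4671, -0.0669, 0.3512]
eef_rot: [180.0, -0.1, 164.2]
ft_force: [0.5, 0.7, -3.2]
grip_width: 0.0153
finger_force: 50.0
```

Emit:
jog_arm:
  commands: [0,0,0,0,0,-1,0,0,0,0,0,-1,0,0,0,0,0,-1,0,0,0,0,0,-0.9,0,0,0,0,0,0]

```text
time_s: 12.13
ee_pos: [0.4672, -0.0679, 0.3511]
eef_rot: [180.0, -0.1, -176.2]
ft_force: [0.5, 0.5, -4.4]
grip_width: 0.0153
finger_force: 50.0
```

```bash
cat > m4.py <<'E'
from h import *
s=bot.get_state();print(s["ee_pos"],s["eef_rot"],s["grip_width"])
f=cam("wrist")
for n,h in(("fulcrum",.03),("prop_knob",.072),("beaker",.04),("stand_edge",.026),("riser1",.02)):
    for d in bot.silhouettes(n,"wrist")[:3]: print(n,round(d["confidence"],2),np.round(d["xy"]),d["pixels"].sum(),np.round(unproj(f,d["xy"],h),3))
im=f["img"].copy()
g=[.599,-.0617,.0637]
for parts,p in((PLATE,[.767,0,.0637]),([box(-.015,.015,-.038,.038,0,.046)],g)):
    c,_=cv2.findContours(render(f,parts,p).astype(np.uint8),0,1);cv2.drawContours(im,c,-1,(0,255,0),1)
cv2.imwrite("pics/w2.png",im[...,::-1])
E
python3 m4.py
```

```text
[ 0.46723818 -0.06785917  0.35112886] [ 1.79963577e+02 -1.34685893e-01 -1.76228573e+02] 0.015282720438638006
fulcrum 0.17 [ 59. 132.] 14386 [ 0.422 -0.305  0.03 ]
beaker 0.62 [183. 169.] 5049 [ 0.457 -0.144  0.04 ]
beaker 0.47 [448. 191.] 3546 [0.46  0.158 0.04 ]
stand_edge 0.83 [404. 353.] 1174 [0.73  0.186 0.026]
stand_edge 0.7 [186. 171.] 4909 [ 0.462 -0.144  0.026]
riser1 0.98 [499. 169.] 1462 [0.427 0.264 0.02 ]
riser1 0.81 [450. 192.] 3678 [0.466 0.177 0.02 ]
riser1 0.8 [358. 140.] 4594 [0.416 0.039 0.02 ]
```

View pics/w2.png

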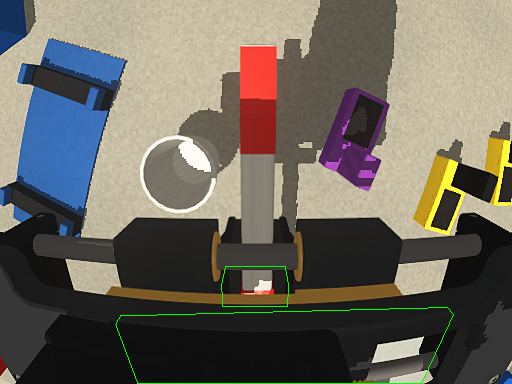

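The wrist view shows the bar held straight, with its grip at (258,95) and the beaker at (180,172). The gripper hides the fulcrum, so I'll use the fixed cameras for it.

```bash
cat > m5.py <<'E'
from h import *
out=[]
g=[.599,-.0617,.0637]
for c in("scene","side"):
    f=cam(c);im=f["img"]
    hsv=cv2.cvtColor(im,cv2.COLOR_RGB2HSV);u,v=proj(f,[g[0],g[1],.03])[0].astype(int)
    m=(hsv[...,0]>100)&(hsv[...,0]<125)&(hsv[...,1]>110)
    n,l,st,ce=cv2.connectedComponentsWithStats(m.astype(np.uint8))
    for i in range(1,n):
        if st[i,4]>15 and abs(ce[i]-[u,v]).max()<45: print(c,st[i],ce[i].round(1),np.round(unproj(f,ce[i],.038)[:2],3))
    big=cv2.resize(im,None,fx=5,fy=5,interpolation=cv2.INTER_LINEAR)
    F=dict(f,fx=f["fx"]*5,fy=f["fy"]*5,cx=f["cx"]*5+2,cy=f["cy"]*5+2)
    cs,sn=np.cos(g[2]),np.sin(g[2]);Rz=np.array([[cs,-sn,0],[sn,cs,0],[0,0,1]])
    for b,o in((box(-.015,.015,.016,.038,0,.046),g),(box(-.015,.015,-.038,-.016,0,.046),g),(PLATE[0],[.767,0])):
        h=cv2.convexHull(proj(F,b@Rz.T+[o[0],o[1],0]).astype(np.float32));cv2.polylines(big,[h.astype(int)],1,(0,255,0),1)
    out.append(big[v*5-275:v*5+275,u*5-200:u*5+200])
cv2.imwrite("pics/f1.png",np.hstack(out)[...,::-1])
E
python3 m5.py
```

```text
scene [234 200  11  13  83] [238.7 205.8] [ 0.601 -0.034]
scene [220 209  10  13  84] [224.6 214.8] [ 0.604 -0.088]
side [263 197  10  12  78] [267.2 202.2] [ 0.596 -0.034]
side [271 207  11  12  95] [276.  212.5] [ 0.598 -0.089]
```

View pics/f1.png

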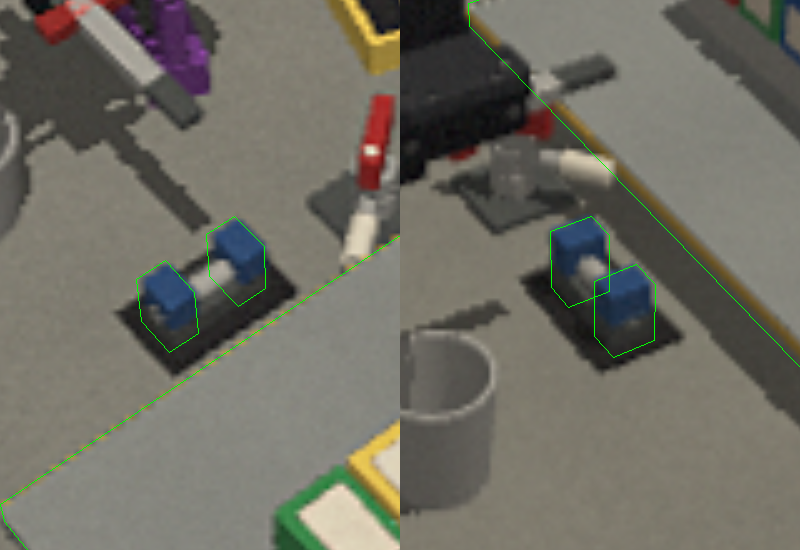

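Emit:
jog_arm:
  commands: [-0.85,-0.02,0.4,0,0,0,-0.85,-0.02,0.4,0,0,0,-0.85,-0.02,0.4,0,0,0,-0.85,-0.02,0.4,0,0,0,-0.85,-0.02,0.4,0,0,0,-0.83,0,0.4,0,0,0,0,0,0,0,0.98,0,0,0,0,0,0.98,0,0,0,0,0,0.97,0,0,0,0,0,0.97,0,0,0,0,0,0,0,0,0,0,0,0,0]

```text
time_s: 13.53
ee_pos: [0.5703, -0.0638, 0.303]
eef_rot: [-180.0, -19.4, -176.4]
ft_force: [0.5, -1.0, -4.0]
grip_width: 0.0151
finger_force: 50.0
```

```bash
cat > g.py <<'E'
# grasp point and target in fulcrum frame
from h import *
s=bot.get_state();M=R.from_euler("xyz",s["eef_rot"],degrees=True).as_matrix()
g=s["ee_pos"]+M[:,2]*.164
y=.0637;d=g-[.5998,-.0613,0];c,n=np.cos(y),np.sin(y)
print("tcp",s["ee_pos"].round(4),"rot",s["eef_rot"].round(2),"w",s["grip_width"].round(4),"ft",s["ft_force"].round(1),"j7",s["joint_positions"].round(0))
print("grasp in F mm",np.round(1000*np.array([c*d[0]+n*d[1],-n*d[0]+c*d[1],d[2]]),1))
E
python3 g.py
```

```text
Traceback (most recent call last):
  File "g.py", line 6, in <module>
    print("tcp",s["ee_pos"].round(4),"rot",s["eef_rot"].round(2),"w",s["grip_width"].round(4),"ft",s["ft_force"].round(1),"j7",s["joint_positions"].round(0))
                                                                     ^^^^^^^^^^^^^^^^^^^^^
AttributeError: 'float' object has no attribute 'round'
```

Emit:
jog_arm:
  commands: [-0.25,0,0.75,0,0,0,-0.25,0,0.75,0,0,0,-0.25,0,0.75,0,0,0,-0.25,0,0.7,0,0,0,-0.25,0,0.6,0,0,0,-0.08,0,0.2,0,0,0,0,0,0,0,0,0,0,0,0,0,0,0]

```text
time_s: 14.2
ee_pos: [0.5699, -0.0641, 0.2248]
eef_rot: [-180.0, -19.4, -176.4]
ft_force: [0.1, 0.4, -3.7]
grip_width: 0.0156
finger_force: 50.0
```

```bash
sed -i 's/s\["grip_width"\].round(4)/round(s["grip_width"],4)/' g.py; python3 g.py; python3 - <<'E'
from h import *
out=[]
for c in("scene","side"):
    f=cam(c);u,v=proj(f,[.6,-.06,.03])[0].astype(int);b=f["img"][v-55:v+55,u-40:u+40];out.append(cv2.resize(b,None,fx=5,fy=5))
cv2.imwrite("pics/f2.png",np.hstack(out)[...,::-1])
E
```

```text
tcp [ 0.5699 -0.0641  0.2248] rot [-180.    -19.41 -176.39] w 0.0156 ft [ 0.1  0.4 -3.7] j7 [-20.  27.  29.  98.  -9.  77. 105.]
grasp in F mm [-84.6  -0.8  70.1]
```

View pics/f2.png

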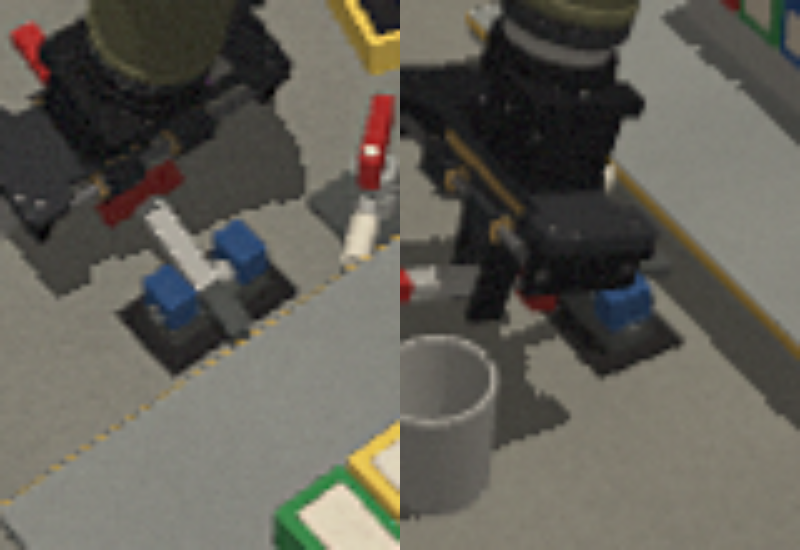

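The bar lies between the cheeks with its tip just short of the edge. I'm sliding it in.

Emit:
jog_arm:
  commands: [0,0,0.1,0,0,0,-0.3,0,0,0,0,0,-0.4,0,0,0,0,0,-0.4,0,0,0,0,0,-0.4,0,0,0,0,0,-0.2,0,0,0,0,0,0,0,0,0,0,0,0,0,0,0,0,0]

```text
time_s: 14.97
ee_pos: [0.6017, -0.0619, 0.2109]
eef_rot: [-180.0, -19.4, -176.4]
ft_force: [1.3, -0.9, -2.7]
grip_width: 0.0158
finger_force: 5.0
```

Emit:
jog_arm:
  commands: [-0.1,0,0,0,0,0,-0.1,0,0,0,0,0,0,0,0,0,0,0]

```text
time_s: 15.22
ee_pos: [0.6046, -0.0619, 0.2095]
eef_rot: [180.0, -19.5, -176.4]
ft_force: [0.0, -0.5, -1.9]
grip_width: 0.0152
finger_force: 50.0
```

```bash
python3 g.py
```

```text
tcp [ 0.6046 -0.0619  0.2095] rot [ 180.    -19.53 -176.39] w 0.0152 ft [ 0.  -0.5 -1.9] j7 [-18.  32.  28.  93. -11.  78. 106.]
grasp in F mm [-50.1  -0.8  54.9]
```

Emit:
jog_arm:
  commands: [-0.1,0,0,0,0,0,-0.1,0,0,0,0,0,0,0,0,0,0,0]

```text
time_s: 15.47
ee_pos: [0.6063, -0.062, 0.2083]
eef_rot: [179.9, -20.0, -176.4]
ft_force: [-8.3, -0.4, 5.1]
grip_width: 0.0154
finger_force: 50.0
```

```bash
python3 g.py; python3 - <<'E'
from h import *
out=[]
for c in("scene","side"):
    f=cam(c);u,v=proj(f,[.58,-.06,.03])[0].astype(int);b=f["img"][v-55:v+55,u-40:u+40];out.append(cv2.resize(b,None,fx=5,fy=5))
cv2.imwrite("pics/f3.png",np.hstack(out)[...,::-1])
E
```

```text
tcp [ 0.6063 -0.062   0.2083] rot [ 179.95  -19.98 -176.42] w 0.0154 ft [-8.3 -0.4  5.1] j7 [-18.  33.  28.  92. -11.  78. 106.]
grasp in F mm [-49.6  -0.9  54.2]
```

View pics/f3.png

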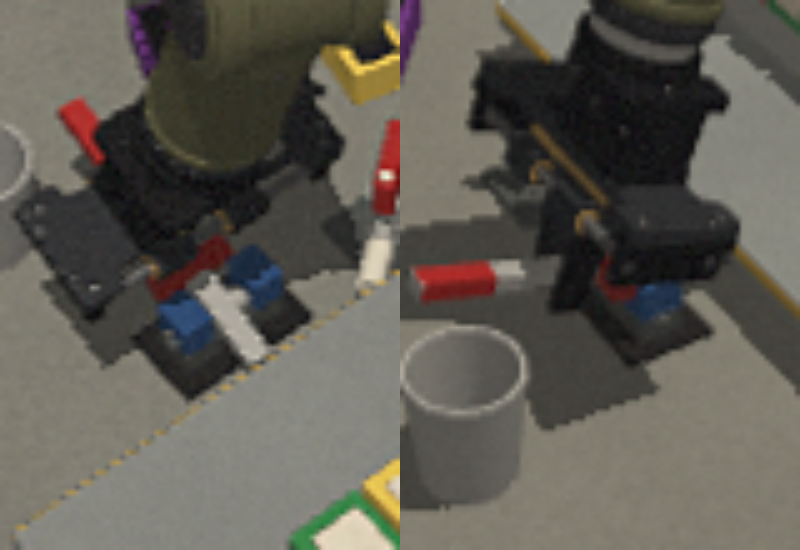

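The collar is against the cheeks and the tip is under the edge. I'm releasing the bar and backing off.

Emit:
jog_arm:
  commands: [0.05,0,0,0,0,0,0,0,0,0,0,0,0,0,0,0,0,0,0,0,0,0,0,0,0,0,0,0,0,0,0,0,0,0,0,0,0,0,-0.5,0,0,0,0,0,-1,0,0,0,0,0,-1,0,0,0,0,0,-1,0,0,0,0,0,-0.5,0,0,0,0,0,0,0,0,0]
  fingers: 0

```text
time_s: 16.57
ee_pos: [0.6356, -0.0601, 0.287]
eef_rot: [-180.0, -19.2, -176.4]
ft_force: [-0.5, 0.4, 0.4]
grip_width: 0.0435
finger_force: 0.0
```

Emit:
jog_arm:
  commands: [0,0,0,0,-1,0,0,0,0,0,-1,0,0,0,0,0,-1,0,0,0,0,0,-1,0,0,0,0,0,0,0]
  fingers: -1

```text
time_s: 16.98
ee_pos: [0.6327, -0.0604, 0.2836]
eef_rot: [180.0, 0.6, -176.4]
ft_force: [-0.7, -1.2, 0.2]
grip_width: 0.0181
finger_force: 0.0
```

```bash
python3 g.py; python3 - <<'E'
from h import *
f=cam("wrist");cv2.imwrite("pics/w3.png",f["img"][...,::-1])
for n in("beaker",):
    for d in bot.silhouettes(n,"wrist")[:2]: print(n,d["confidence"],d["xy"],d["pixels"].sum(),unproj(f,d["xy"],.06))
E
```

```text
tcp [ 0.6327 -0.0604  0.2836] rot [ 179.95    0.59 -176.44] w 0.0181 ft [-0.7 -1.2  0.2] j7 [-20.  23.  29.  95. -12.  65. 106.]
grasp in F mm [ 34.6  -1.  119.6]
beaker 0.9 [176.6, 5.3] 1039 [ 0.48928506 -0.12546698  0.06      ]
```

View pics/w3.png

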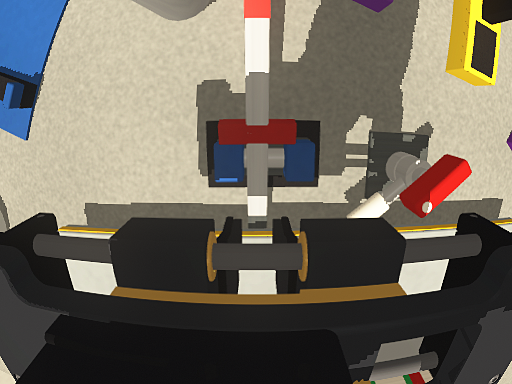

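The wrist view shows the bar on the fulcrum with its collar at (258,131) against the cheeks. The prop's roller is at (368,207), blocked by the edge. Next I press down on the grip.

Emit:
jog_arm:
  commands: [0.9,0,0,0,0,0,0.9,0,0,0,0,0,0.9,0,0,0,0,0,0.9,0,0,0,0,0,0.9,0,0,0,0,0,0.9,0,0,0,0,0,0.9,0,0,0,0,0,0.9,0,0,0,0,0,0.3,0.05,0,0,0,0,0,0,0,0,0,0]

```text
time_s: 17.92
ee_pos: [0.4836, -0.0684, 0.2825]
eef_rot: [180.0, 0.4, -176.4]
ft_force: [-0.2, 0.1, 0.3]
grip_width: 0.0007
finger_force: 0.0
```

Emit:
jog_arm:
  commands: [0,0,0.4,0,0,0,0,0,0.3,0,0,0,0,0,0.3,0,0,0,0,0,0.3,0,0,0,0,0,0.3,0,0,0,0,0,0,0,0,0]

```text
time_s: 18.42
ee_pos: [0.4846, -0.0685, 0.2497]
eef_rot: [-180.0, 0.3, -176.4]
ft_force: [-3.6, -0.4, 8.9]
grip_width: 0.0002
finger_force: 4.1
```

Emit:
jog_arm:
  commands: [0,0,0.3,0,0,0,0,0,0.3,0,0,0,0,0,0.3,0,0,0,0,0,0.3,0,0,0,0,0,0.3,0,0,0,0,0,0,0,0,0]

```text
time_s: 18.92
ee_pos: [0.4832, -0.0693, 0.2195]
eef_rot: [-180.0, -0.0, -176.4]
ft_force: [-10.7, -0.9, 15.3]
grip_width: 0.0005
finger_force: 7.7
```

```bash
python3 g.py
```

```text
tcp [ 0.4832 -0.0693  0.2195] rot [-1.7999e+02 -1.0000e-02 -1.7643e+02] w 0.0005 ft [-10.7  -0.9  15.3] j7 [-23.  10.  30. 118.  -6.  53. 104.]
grasp in F mm [-116.9   -0.6   55.5]
```

Emit:
jog_arm:
  commands: [0.05,0,0.25,0,0,0,0.05,0,0.2,0,0,0,0,0,0,0,0,0,0,0,0,0,0,0,0,0,0,0,0,0,0,0,0,0,0,0]

```text
time_s: 19.42
ee_pos: [0.4824, -0.0695, 0.2117]
eef_rot: [-180.0, 0.2, -176.4]
ft_force: [-8.3, -2.1, 14.5]
grip_width: 0.0004
finger_force: 7.8
```

```bash
python3 g.py; cat > v.py <<'E'
from h import *
import sys
# knob direction & stand edge check: v.py out cx cy
out=[]
for c in("scene","side"):
    f=cam(c);u,v=proj(f,[float(sys.argv[2]),float(sys.argv[3]),.05])[0].astype(int);b=f["img"][max(v-55,0):v+55,u-40:u+40];out.append(cv2.resize(b,(400,550)))
cv2.imwrite(sys.argv[1],np.hstack(out)[...,::-1])
E
python3 v.py pics/p1.png .61 .02
```

```text
tcp [ 0.4824 -0.0695  0.2117] rot [-179.98    0.2  -176.42] w 0.0004 ft [-8.3 -2.1 14.5] j7 [-23.  10.  30. 119.  -6.  52. 104.]
grasp in F mm [-117.1   -0.7   47.7]
```

View pics/p1.png

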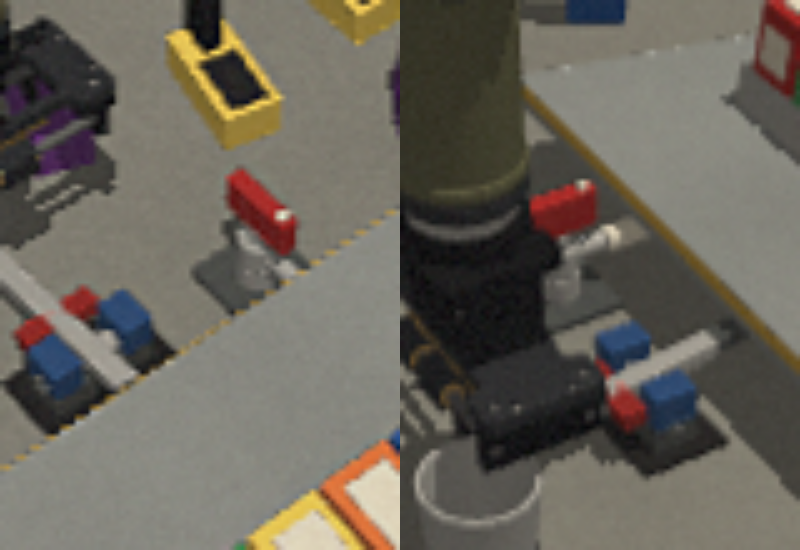

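The prop has snapped in: its knob now points at the stand and its roller is under the edge. I'm letting the bar go and re-grasping it behind the collar.

Emit:
jog_arm:
  commands: [0,0,-0.3,0,0,0,0,0,-0.4,0,0,0,0,0,-0.6,0,0,0,0,0,-1,0,0,0,0,0,-0.7,0,0,0,-0.8,0,0,0,0,0,-0.8,0,0,0,0,0,-0.8,0,0,0,0,0,-0.8,0,0,0,0,0,0,0,0,0,0,0]

```text
time_s: 20.35
ee_pos: [0.5491, -0.0636, 0.2715]
eef_rot: [-179.9, 0.6, -176.3]
ft_force: [-0.7, -0.1, 0.6]
grip_width: 0.0004
finger_force: 0.0
```

Emit:
jog_arm:
  commands: [0,0,0,0,0,0,0,0,0,0,0,0,0,0,0,0,0,0,0,0,0,0,0,0,0,0,0,0,0,0,0,0,0,0,0,0,0,0,0,0,0,0,0,0,0,0,0,0]
  fingers: 0

```text
time_s: 21.02
ee_pos: [0.5462, -0.0645, 0.2724]
eef_rot: [180.0, 0.5, -176.4]
ft_force: [-1.1, 0.6, -0.2]
grip_width: 0.0413
finger_force: 0.0
```

```bash
python3 g.py; python3 - <<'E'
from h import *
f=cam("wrist")
for d in bot.silhouettes("bar","wrist")[:2]:
    p=fit([(f,d["pixels"])],BAR,[.565,-.064,.0637],.031);print(d["confidence"],d["pixels"].sum(),p)
    q=p[0][:2]-[.5998,-.0613];print("F",1000*np.array([q@[.998,.0637],q@[-.0637,.998]]))
E
```

```text
tcp [ 0.5462 -0.0645  0.2724] rot [ 179.99    0.52 -176.38] w 0.0413 ft [-1.1  0.6 -0.2] j7 [-23.  13.  30. 108.  -8.  61. 104.]
grasp in F mm [-52.2   0.3 108.4]
0.93 5436 (array([ 0.56380432, -0.06488403,  0.07358779]), np.float64(0.28472972972972976))
F [-36.15198742  -1.28394065]
```

Emit:
jog_arm:
  commands: [0,0,0.8,0,0,0,0,0,1,0,0,0,0,0,1,0,0,0,0,0,0.75,0,0,0,0,0,0,0,0,0,0,0,0,0,0,0]

```text
time_s: 21.62
ee_pos: [0.5467, -0.0645, 0.2008]
eef_rot: [-180.0, 0.4, -176.4]
ft_force: [-0.0, 1.0, 0.1]
grip_width: 0.0433
finger_force: 0.0
```

Emit:
jog_arm:
  commands: [0,0,0,0,0,0,0,0,0,0,0,0,0,0,0,0,0,0,0,0,0,0,0,0,0,0,0,0,0,0,0,0,0,0,0,0,0,0,0,0,0,0,0,0,0,0,0,0]
  fingers: -1
  newtons: 50

```text
time_s: 22.28
ee_pos: [0.5472, -0.0648, 0.2018]
eef_rot: [-180.0, 0.6, -176.4]
ft_force: [-2.1, -1.3, 3.3]
grip_width: 0.0151
finger_force: 50.0
```

Emit:
jog_arm:
  commands: [0.3,0,0,0,0,0,0.5,0,0,0,0,0,0.5,0,0,0,0,0,0.5,0,0,0,0,0,0.3,0,0,0,0,0,0,0,0,0,0,0]

```text
time_s: 22.78
ee_pos: [0.5026, -0.0672, 0.2004]
eef_rot: [179.9, 0.3, -176.4]
ft_force: [-1.3, 0.3, -0.4]
grip_width: 0.0155
finger_force: 50.0
```

```bash
python3 g.py
```

```text
tcp [ 0.5026 -0.0672  0.2004] rot [ 179.93    0.31 -176.41] w 0.0155 ft [-1.3  0.3 -0.4] j7 [-22.  14.  30. 117.  -9.  51. 106.]
grasp in F mm [-96.4   0.5  36.4]
```

Emit:
jog_arm:
  commands: [0,0,-0.5,0,0,0,0,0,-1,0,0,0,0,0,-1,0,0,0,0,0,-1,0,0,0,0,0,-1,0,0,0,0,0,-1,0,0,0,0,0,-1,0,0,0,0.35,-1,-1,0,0,0,0.35,-1,-0.5,0,0,0,0.35,-1,0,0,0,0,0.35,-1,0,0,0,0]

```text
time_s: 23.7
ee_pos: [0.4803, -0.1497, 0.3617]
eef_rot: [180.0, 0.5, -176.4]
ft_force: [-0.5, 0.3, -3.2]
grip_width: 0.0154
finger_force: 50.0
```

Emit:
jog_arm:
  commands: [0.35,-1,0,0,0,0,0.35,-1,0,0,0,0,0.35,-1,0,0,0,0,0.35,-1,0,0,0,0,0.35,-1,0,0,0,0,0.35,-1,0,0,0,0,0.35,-1,0,0,0,0,0.35,-1,0,0,0,0,0,-0.2,0,0,0,0,0,0,0,0,0,0]

```text
time_s: 24.53
ee_pos: [0.4341, -0.3176, 0.3601]
eef_rot: [-180.0, 0.4, -176.6]
ft_force: [0.2, 0.5, -3.4]
grip_width: 0.0152
finger_force: 50.0
```

Emit:
jog_arm:
  commands: [0,0,0,0,0,1,0,0,0,0,0,1,0,0,0,0,0,1,0,0,0,0,0,0.9,0,0,0,0,0,0]

```text
time_s: 24.95
ee_pos: [0.4357, -0.3145, 0.3599]
eef_rot: [179.8, 0.4, 164.1]
ft_force: [-0.3, 0.7, -3.5]
grip_width: 0.0151
finger_force: 50.0
```

```bash
python3 g.py
```

```text
tcp [ 0.4357 -0.3145  0.3599] rot [179.77   0.4  164.11] w 0.0151 ft [-0.3  0.7 -3.5] j7 [ -9.   7.  46. 104.  -6.  71. 113.]
grasp in F mm [-178.6 -242.   195.9]
```

Emit:
jog_arm:
  commands: [0,0,1,0,0.4,0,0,0,1,0,0,0,0,0,1,0,0,0,0,0,1,0,0,0,0,0,1,0,0,0,0,0,1,0,0,0,0,0,1,0,0,0,0,0,0.6,0,0,0,0,0,0.4,0,0,0,0,0,0,0,0,0,0,0,0,0,0,0]

```text
time_s: 25.87
ee_pos: [0.4323, -0.3145, 0.2005]
eef_rot: [179.8, -1.5, 164.2]
ft_force: [0.3, -0.7, -3.5]
grip_width: 0.0151
finger_force: 50.0
```

Emit:
jog_arm:
  commands: [0,0,0.1,0,0,0,0,0,0.1,0,0,0,0,0,0,0,0,0]

```text
time_s: 26.12
ee_pos: [0.4322, -0.3147, 0.1968]
eef_rot: [179.8, -1.4, 164.1]
ft_force: [0.8, -1.1, -2.8]
grip_width: 0.0156
finger_force: 50.0
```

```bash
python3 g.py
```

```text
tcp [ 0.4322 -0.3147  0.1968] rot [179.83  -1.43 164.13] w 0.0156 ft [ 0.8 -1.1 -2.8] j7 [ -4.  21.  43. 113. -17.  55. 121.]
grasp in F mm [-187.  -240.4   32.8]
```

Emit:
jog_arm:
  commands: [-0.2,0,0.1,0,0,0,0,0,0.05,0,0,0,0,0,0,0,0,0]

```text
time_s: 26.37
ee_pos: [0.4359, -0.3161, 0.1945]
eef_rot: [179.8, -1.5, 164.1]
ft_force: [-3.9, 3.1, 7.8]
grip_width: 0.0152
finger_force: 50.0
```

Emit:
jog_arm:
  commands: [0,0,0,0,0,0,0,0,0,0,0,0,0,0,0,0,0,0,0,0,0,0,0,0,0,0,0,0,0,0,0,0,0,0,0,0,0,0,0,0,0,0,0,0,-0.5,0,0,0,0,0,-1,0,0,0,0,0,-1,0,0,0,0,0,-1,0,0,0,0,0,-1,0,0,0]
  fingers: 0.2

```text
time_s: 27.37
ee_pos: [0.4377, -0.3167, 0.2847]
eef_rot: [179.8, -1.5, 164.1]
ft_force: [0.0, -0.5, 0.4]
grip_width: 0.0521
finger_force: 0.0
```

Emit:
jog_arm:
  commands: [0,0,-1,0,-0.4,0,0,0,-1,0,0,0,0,0,-1,0,0,0,0,0,-1,0,0,0,0,0,-0.5,0,0,0,0,0,0,0,0,0,0,0,0,0,0,0]

```text
time_s: 27.95
ee_pos: [0.4376, -0.3168, 0.3732]
eef_rot: [179.8, 0.5, 164.1]
ft_force: [-0.2, 0.0, -0.6]
grip_width: 0.0522
finger_force: 0.0
```

```bash
python3 g.py; python3 - <<'E'
from h import *
f=cam("wrist")
for d in bot.silhouettes("bar","wrist")[:1]:print(fit([(f,d["pixels"])],BAR,[.449,-.326,-.28],.024))
F={c:cam(c) for c in("scene","side")}
for n,h in(("riser1",.02),):
    for c in F:
        for d in bot.silhouettes(n,c)[:5]:
            m=d["pixels"];col=F[c]["img"][m].mean(0);print(n,c,round(d["confidence"],2),np.round(d["xy"]),m.sum(),col.astype(int),np.round(unproj(F[c],d["xy"],h)[:2],3))
E
```

```text
tcp [ 0.4376 -0.3168  0.3732] rot [179.81   0.52 164.11] w 0.0522 ft [-0.2  0.  -0.6] j7 [-10.   7.  47. 103.  -6.  72. 112.]
grasp in F mm [-176.5 -244.6  209.2]
(array([ 0.44571308, -0.31931475, -0.28176187]), np.float64(0.13510638297872335))
riser1 scene 0.77 [226. 162.] 369 [83 50 92] [0.412 0.043]
riser1 scene 0.77 [304. 157.] 496 [77 46 86] [0.549 0.275]
riser1 scene 0.72 [280. 135.] 470 [111  95  51] [0.416 0.27 ]
riser1 scene 0.62 [256. 156.] 482 [115  99  54] [0.449 0.143]
riser1 scene 0.51 [126. 233.] 2657 [42 60 86] [ 0.474 -0.361]
riser1 side 0.88 [207. 213.] 625 [75 45 81] [0.415 0.024]
riser1 side 0.82 [199. 187.] 530 [106  91  48] [0.438 0.162]
riser1 side 0.79 [224. 161.] 322 [76 45 82] [0.57  0.264]
riser1 side 0.63 [182. 170.] 396 [99 85 44] [0.414 0.28 ]
riser1 side 0.44 [320. 183.] 6846 [125 123 107] [ 0.809 -0.007]
```

Emit:
jog_arm:
  commands: [0.1,1,0,0,0,0,0,1,0,0,0,0,0,1,0,0,0,0,0,1,0,0,0,0,0,1,0,0,0,0,0,1,0,0,0,0,0,1,0,0,0,0,0,1,0,0,0,0,0,1,0,0,0,0,0,1,0,0,0,0,0,1,0,0,0,0,0,1,0,0,0,0]

```text
time_s: 29.25
ee_pos: [0.5015, -0.0844, 0.3732]
eef_rot: [179.8, 0.4, 164.1]
ft_force: [0.4, 0.1, 0.7]
grip_width: 0.0522
finger_force: 0.0
```

Emit:
jog_arm:
  commands: [0,1,0,0,0,0,0,1,0,0,0,0,0,1,0,0,0,0,0,1,0,0,0,0,0,1,0,0,0,0,0,1,0,0,0,0,0,1,0,0,0,0,0,1,0,0,0,0,0,1,0,0,0,0,0,1,0,0,0,0,0,1,0,0,0,0,0,0,0,0,0,0]

```text
time_s: 30.25
ee_pos: [0.5618, 0.1313, 0.3733]
eef_rot: [179.8, 0.4, 164.5]
ft_force: [-0.5, 1.2, -0.5]
grip_width: 0.0527
finger_force: 0.0
```

```bash
python3 g.py; cat > m6.py <<'E'
from h import *
import sys
f=cam("wrist");im=f["img"].copy();S={c:cam(c) for c in("scene","side")}
def mk(c,near,img):
    r=[]
    for d in bot.silhouettes("riser1",c)[:5]:
        m=d["pixels"]
        if not m.any():continue
        col=img["img"][m].mean(0);q=unproj(img,d["xy"],.025)[:2]
        if col[1]>col[2] and np.linalg.norm(q-near)<.05:r.append((img,m))
    return r[:1]
for near in([.445,.152],[.42,.275]):
    w=mk("wrist",near,f);o=[v for c in S for v in mk(c,near,S[c])]
    if o:print("fixed",fit(o,RISER,[*near,-.2]))
    if w:
        p,c=fit(w,RISER,[*near,-.2]);print("wrist",p,c)
        k,_=cv2.findContours(render(f,RISER,p).astype(np.uint8),0,1);cv2.drawContours(im,k,-1,(0,255,0),1)
cv2.imwrite("pics/w4.png",im[...,::-1])
E
python3 m6.py
```

```text
tcp [0.5618 0.1313 0.3733] rot [179.76   0.4  164.46] w 0.0527 ft [-0.5  1.2 -0.5] j7 [-37.  11.  24.  97.  -5.  73.  62.]
grasp in F mm [-24.4 194.9 209.3]
fixed (array([ 0.45740142,  0.14565125, -0.24415952]), np.float64(0.19686988383877763))
wrist [ 0.46036709  0.14685244 -0.14163039] 0.06961038961038957
fixed (array([ 0.42841754,  0.27106223, -0.01467173]), np.float64(0.3507417940395199))
wrist [0.429109   0.27364351 0.02855739] 0.037899134586690586
```

View pics/w4.png

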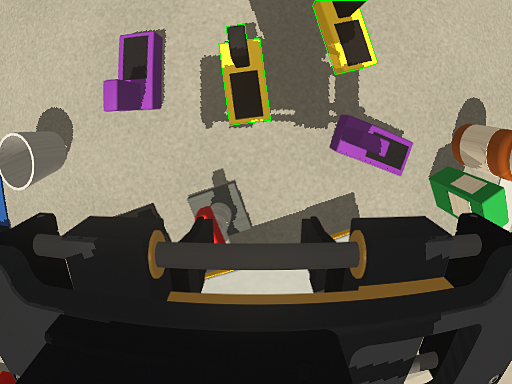

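The wrist view shows riser B at (245,80) with its tab at the top, riser A at (348,40), and purple decoys at (135,70) and (372,145). Riser B has moved since the first look. I'm picking it up by its tab.

Emit:
jog_arm:
  commands: [0,0,0,0,0,-0.74,0,0,0,0,0,-0.74,0.95,0,0,0,0,0,0.95,0,0,0,0,0,0.95,0,0,0,0,0,0.95,0,0,0,0,0,0.95,0,0,0,0,0,0.95,0,0,0,0,0,0.95,0,0,0,0,0,0,0,0,0,0,0]

```text
time_s: 31.53
ee_pos: [0.4275, 0.1463, 0.3732]
eef_rot: [179.8, 0.4, 171.6]
ft_force: [0.7, -0.5, -0.7]
grip_width: 0.0521
finger_force: 0.0
```

Emit:
jog_arm:
  commands: [0,0,1,0,0,0,0,0,1,0,0,0,0,0,1,0,0,0,0,0,1,0,0,0,0,0,1,0,0,0,0,0,1,0,0,0,0,0,0.65,0,0,0,0,0,0,0,0,0]

```text
time_s: 32.2
ee_pos: [0.4305, 0.145, 0.2378]
eef_rot: [-179.9, 0.3, 171.5]
ft_force: [-0.7, -0.4, 0.4]
grip_width: 0.0519
finger_force: 0.0
```

```bash
python3 g.py
```

```text
tcp [0.4305 0.145  0.2378] rot [-179.92    0.28  171.47] w 0.0519 ft [-0.7 -0.4  0.4] j7 [-42.   3.  20. 122.  -1.  55.  61.]
grasp in F mm [-155.1  216.3   73.8]
```

Emit:
jog_arm:
  commands: [0,0.25,0,0,0,0,0,0,0,0,0,0,0,0,0,0,0,0,0,0,0,0,0,0,0,0,0,0,0,0,0,0,0,0,0,0,0,0,0,0,0,0,0,0,0,0,0,0,0,0,0,0,0,0,0,0,0,0,0,0,0,0,0,0,0,0]
  fingers: -1
  newtons: 35

```text
time_s: 33.12
ee_pos: [0.4322, 0.151, 0.2406]
eef_rot: [179.9, 0.5, 171.5]
ft_force: [-0.7, -1.1, 4.2]
grip_width: 0.0158
finger_force: 35.0
```

```bash
python3 g.py
```

```text
tcp [0.4322 0.151  0.2406] rot [179.87   0.51 171.52] w 0.0158 ft [-0.7 -1.1  4.2] j7 [-42.   3.  20. 121.  -1.  55.  60.]
grasp in F mm [-152.2  222.6   76.6]
```

Emit:
jog_arm:
  commands: [0,0,-0.4,0,0,0,0,0,-0.9,0,0,0,0,0,-1,0,0,0,0,0,-1,0,0,0,0,0,-1,0,0,0,0,0,-1,0,0,0,-0.5,-1,-0.7,0,0,0,-0.5,-1,0,0,0,0,-0.5,-1,0,0,0,0,-0.5,-1,0,0,0,0,-0.5,-1,0,0,0,0,-0.5,-1,0,0,0,0]

```text
time_s: 34.12
ee_pos: [0.4723, 0.0221, 0.3602]
eef_rot: [179.9, 0.4, 171.5]
ft_force: [-0.6, -0.8, -3.0]
grip_width: 0.0158
finger_force: 35.0
```

Emit:
jog_arm:
  commands: [-0.5,-1,0,0,0,0,-0.5,-1,0,0,0,0,-0.5,-1,0,0,0,0,-0.5,-1,0,0,0,0,-0.5,-1,0,0,0,0,-0.5,-1,0,0,0,0,-0.5,-1,0,0,0,0,-0.5,-1,0,0,0,0,-0.5,-1,0,0,0,0,-0.6,-1,0,0,0,0,0,0,0,0,0,0]

```text
time_s: 35.03
ee_pos: [0.5438, -0.1942, 0.3608]
eef_rot: [-179.9, 0.5, 171.2]
ft_force: [-0.1, -0.6, -2.3]
grip_width: 0.0159
finger_force: 35.0
```

Emit:
jog_arm:
  commands: [0,0,0,0,0,-0.81,0,0,0,0,0,-0.81,0,0,0,0,0,-0.81,0,0,0,0,0,0]

```text
time_s: 35.37
ee_pos: [0.5436, -0.189, 0.3605]
eef_rot: [180.0, 0.4, -176.2]
ft_force: [0.0, -0.1, -2.3]
grip_width: 0.0159
finger_force: 35.0
```

```bash
python3 g.py
```

```text
tcp [ 0.5436 -0.189   0.3605] rot [ 179.95    0.41 -176.22] w 0.0159 ft [ 0.  -0.1 -2.3] j7 [-18.  12.  40.  99.  -8.  71. 117.]
grasp in F mm [ -63.1 -123.8  196.5]
```

Emit:
jog_arm:
  commands: [-0.6,-1,0,0,0,0,0,0,1,0,0,0,0,0,1,0,0,0,0,0,1,0,0,0,0,0,1,0,0,0,0,0,0.9,0,0,0,0,0,0.6,0,0,0,0,0,0.3,0,0,0,0,0,0,0,0,0,0,0,0,0,0,0]

```text
time_s: 36.2
ee_pos: [0.5585, -0.2087, 0.2456]
eef_rot: [-180.0, 0.5, -176.4]
ft_force: [-0.3, 0.2, -2.7]
grip_width: 0.0156
finger_force: 35.0
```

```bash
python3 g.py
```

```text
tcp [ 0.5585 -0.2087  0.2456] rot [-179.99    0.52 -176.36] w 0.0156 ft [-0.3  0.2 -2.7] j7 [-13.  22.  38. 103. -16.  60. 124.]
grasp in F mm [ -49.1 -144.5   81.6]
```

Emit:
jog_arm:
  commands: [0,0,0.17,0,0,0,-0.4,0,0,0,0,0,-0.6,0,0,0,0,0,-0.6,0,0,0,0,0,-0.6,0,0,0,0,0,-0.6,0,0,0,0,0,-0.6,0,0,0,0,0,-0.4,0,0,0,0,0,-0.2,0,0,0,0,0,0,0,0.07,0,0,0,0,0,0,0,0,0]

```text
time_s: 37.12
ee_pos: [0.638, -0.2037, 0.2409]
eef_rot: [180.0, 0.5, -176.3]
ft_force: [0.6, 0.6, -1.8]
grip_width: 0.0154
finger_force: 35.0
```

```bash
python3 g.py
```

```text
tcp [ 0.638  -0.2037  0.2409] rot [ 180.      0.48 -176.34] w 0.0154 ft [ 0.6  0.6 -1.8] j7 [-11.  31.  35.  92. -20.  63. 123.]
grasp in F mm [  30.4 -144.5   76.9]
```

Emit:
jog_arm:
  commands: [0,0,0.07,0,0,0,0,0,0,0,0,0,0,0,0,0,0,0,0,0,0,0,0,0,0,0,0,0,0,0,0,0,0,0,0,0,0,0,-0.6,0,0,0,0,0,-1,0,0,0,0,0,-1,0,0,0,0,0,-1,0,0,0,0,0,-1,0,0,0,0,0,-1,0,0,0]
  fingers: 0.2

```text
time_s: 38.12
ee_pos: [0.637, -0.2038, 0.3538]
eef_rot: [-180.0, 0.6, -176.3]
ft_force: [0.0, 0.5, 0.2]
grip_width: 0.0523
finger_force: 0.0
```

Emit:
jog_arm:
  commands: [0.4,1,-0.1,0,0,0.4,0.4,1,0,0,0,0,0.4,1,0,0,0,0,0.4,1,0,0,0,0,0.4,1,0,0,0,0,0.4,1,0,0,0,0,0.4,1,0,0,0,0,0.4,1,0,0,0,0,0.4,1,0,0,0,0,0.4,1,0,0,0,0,0.4,1,0,0,0,0,0.4,1,0,0,0,0]

```text
time_s: 39.12
ee_pos: [0.533, 0.0337, 0.354]
eef_rot: [180.0, 0.6, -178.4]
ft_force: [-0.5, -0.1, -0.4]
grip_width: 0.0523
finger_force: 0.0
```

Emit:
jog_arm:
  commands: [0.3,1,0,0,0,0,0.3,1,0,0,0,0,0.3,1,0,0,0,0,0.3,1,0,0,0,0,0.3,1,0,0,0,0,0.3,1,0,0,0,0,0.3,1,0,0,0,0,0.3,1,0,0,0,0,0.3,1,0,0,0,0,0.3,1,0,0,0,0,0.3,1,0,0,0,0,0,0,0,0,0,0]

```text
time_s: 40.12
ee_pos: [0.4594, 0.2554, 0.3533]
eef_rot: [179.8, 0.5, -178.0]
ft_force: [0.4, 1.7, -0.2]
grip_width: 0.0524
finger_force: 0.0
```

```bash
python3 g.py; cat > m7.py <<'E'
from h import *
f=cam("wrist")
for d in bot.silhouettes("riser1","wrist")[:4]:
    m=d["pixels"];col=f["img"][m].mean(0);q=unproj(f,d["xy"],.025)[:2];print(d["confidence"],col.astype(int),q)
    if col[1]>col[2] and np.linalg.norm(q-[.42,.275])<.06:print(fit([(f,m)],RISER,[.429,.274,.03]))
S={c:cam(c) for c in("scene","side")}
for c in S:
  for d in bot.silhouettes("riser1",c)[:6]:
    m=d["pixels"];col=S[c]["img"][m].mean(0)
    if col[1]>1.3*col[2]:print(c,d["confidence"],m.sum(),unproj(S[c],d["xy"],.04)[:2])
E
python3 m7.py; python3 v.py pics/p2.png .62 -.16
```

```text
tcp [0.4594 0.2554 0.3533] rot [ 179.83    0.51 -177.99] w 0.0524 ft [ 0.4  1.7 -0.2] j7 [-52.   5.  21. 106.  -2.  69.  62.]
grasp in F mm [-118.5  325.5  189.3]
0.95 [86 44 92] [0.42225202 0.03150848]
0.86 [113  99  38] [0.42827336 0.27312771]
(array([0.42949858, 0.27343147, 0.05911912]), np.float64(0.04825806451612902))
0.56 [88 46 93] [0.58150583 0.26444567]
scene 0.56 476 [0.42932988 0.26837291]
scene 0.48 227 [ 0.62972231 -0.20982172]
side 0.7 445 [0.41593531 0.27151147]
side 0.58 510 [ 0.63165058 -0.22019638]
```

View pics/p2.png

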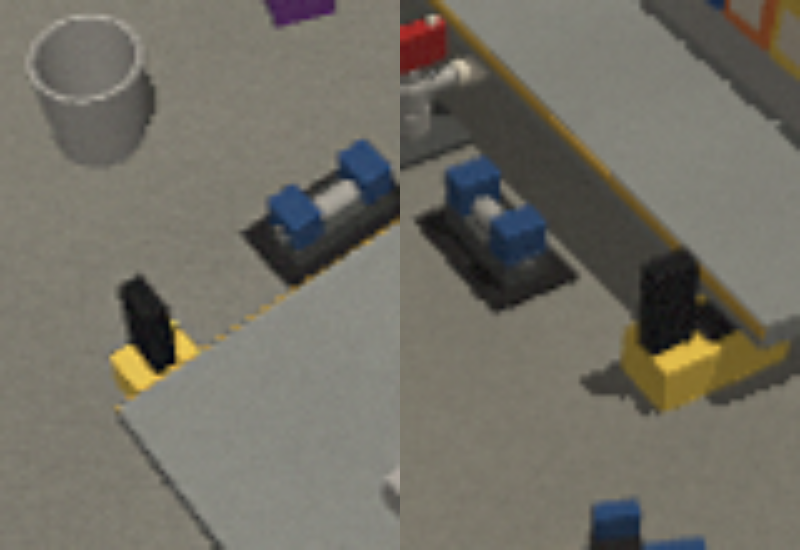

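Riser B sits flat under the edge, about 40 mm deep. Riser A is confirmed at (0.4295, 0.273).

Emit:
jog_arm:
  commands: [0.75,0.3,0,0,0,-0.2,0.75,0.3,0,0,0,0,0.75,0.3,0,0,0,0,0.7,0.03,0,0,0,0,0,0,0,0,0,0,0,0,1,0,0,0,0,0,1,0,0,0,0,0,1,0,0,0,0,0,1,0,0,0,0,0,1,0,0,0,0,0,0.6,0,0,0,0,0,0,0,0,0]

```text
time_s: 41.52
ee_pos: [0.4016, 0.2663, 0.2373]
eef_rot: [-179.8, 0.3, -177.3]
ft_force: [-1.3, -0.1, -0.0]
grip_width: 0.0521
finger_force: 0.0
```

```bash
python3 g.py
```

```text
tcp [0.4016 0.2663 0.2373] rot [-179.81    0.29 -177.34] w 0.0521 ft [-1.3 -0.1 -0. ] j7 [-55.   7.  19. 118.  -2.  55.  58.]
grasp in F mm [-176.2  339.    73.3]
```

Emit:
jog_arm:
  commands: [0,0.25,0,0,0,0,0,0,0,0,0,0,0,0,0,0,0,0,0,0,0,0,0,0,0,0,0,0,0,0,0,0,0,0,0,0,0,0,0,0,0,0,0,0,0,0,0,0,0,0,0,0,0,0,0,0,0,0,0,0,0,0,0,0,0,0]
  fingers: -1
  newtons: 35

```text
time_s: 42.43
ee_pos: [0.4023, 0.2724, 0.2402]
eef_rot: [180.0, 0.5, -177.3]
ft_force: [-0.3, -0.2, 3.3]
grip_width: 0.0155
finger_force: 35.0
```

Emit:
jog_arm:
  commands: [0,0,-0.4,0,0,0,0,0,-0.9,0,0,0,0,0,-1,0,0,0,0,0,-1,0,0,0,0,0,-1,0,0,0,0,0,-1,0,0,0,0,0,-0.7,0,0,0,0,0,0,0,0,0]

```text
time_s: 43.1
ee_pos: [0.4018, 0.2724, 0.3628]
eef_rot: [179.8, 0.7, -177.4]
ft_force: [1.0, 0.9, -0.9]
grip_width: 0.0158
finger_force: 35.0
```

```bash
python3 g.py
```

```text
tcp [0.4018 0.2724 0.3628] rot [ 179.81    0.71 -177.35] w 0.0158 ft [ 1.   0.9 -0.9] j7 [-56.  -1.  18. 110.   1.  70.  55.]
grasp in F mm [-174.3  346.2  198.8]
```

Emit:
jog_arm:
  commands: [-0.9,-0.85,0,0,0,-0.2,-0.9,-0.85,0,0,0,0,-0.9,-0.85,0,0,0,0,-0.9,-0.85,0,0,0,0,-0.9,-0.85,0,0,0,0,-0.9,-0.85,0,0,0,0,-0.9,-0.8,0,0,0,0,0,0,0,0,0,0,0,0,0,0,0,0]

```text
time_s: 43.85
ee_pos: [0.5345, 0.1606, 0.3594]
eef_rot: [-179.9, 0.4, -176.5]
ft_force: [0.1, -0.1, -2.8]
grip_width: 0.0155
finger_force: 35.0
```

```bash
python3 g.py
```

```text
tcp [0.5345 0.1606 0.3594] rot [-179.89    0.37 -176.53] w 0.0155 ft [ 0.1 -0.1 -2.8] j7 [-45.   9.  28. 101.  -4.  71.  78.]
grasp in F mm [-50.  225.2 195.4]
```

Emit:
jog_arm:
  commands: [0,0,1,0,0,0,0,0,1,0,0,0,0,0,1,0,0,0,0,0,1,0,0,0,0,0,0.9,0,0,0,0,0,0.6,0,0,0,0,0,0.35,0,0,0,0,0,0,0,0,0,0,0,0,0,0,0]

```text
time_s: 44.6
ee_pos: [0.5351, 0.1626, 0.2441]
eef_rot: [180.0, 0.5, -176.3]
ft_force: [1.3, -0.2, -2.5]
grip_width: 0.0157
finger_force: 35.0
```

```bash
python3 g.py
```

```text
tcp [0.5351 0.1626 0.2441] rot [ 180.     0.5 -176.3] w 0.0157 ft [ 1.3 -0.2 -2.5] j7 [-43.  16.  27. 108.  -8.  58.  81.]
grasp in F mm [-48.9 227.6  80.1]
```

Emit:
jog_arm:
  commands: [0,0,0.12,0,0,0,-0.4,0,0,0,0,0,-0.6,0,0,0,0,0,-0.6,0,0,0,0,0,-0.6,0,0,0,0,0,-0.6,0,0,0,0,0,-0.6,0,0,0,0,0,-0.4,0,0,0,0,0,-0.2,0,0,0,0,0,0,0,0.07,0,0,0,0,0,0,0,0,0]

```text
time_s: 45.52
ee_pos: [0.6149, 0.1673, 0.2406]
eef_rot: [-180.0, 0.5, -176.3]
ft_force: [0.2, 0.5, -2.0]
grip_width: 0.0157
finger_force: 35.0
```

```bash
python3 g.py
```

```text
tcp [0.6149 0.1673 0.2406] rot [-179.99    0.46 -176.34] w 0.0157 ft [ 0.2  0.5 -2. ] j7 [-39.  25.  27.  96. -13.  61.  85.]
grasp in F mm [ 30.9 227.2  76.6]
```

Emit:
jog_arm:
  commands: [0,0,0.06,0,0,0,0,0,0,0,0,0,0,0,0,0,0,0,0,0,0,0,0,0,0,0,0,0,0,0,0,0,0,0,0,0,0,0,-0.6,0,0,0,0,0,-1,0,0,0,0,0,-1,0,0,0,0,0,-1,0,0,0,0,0,-1,0,0,0,0,0,-1,0,0,0]
  fingers: 0.2

```text
time_s: 46.52
ee_pos: [0.614, 0.1671, 0.3538]
eef_rot: [180.0, 0.6, -176.3]
ft_force: [0.8, 0.7, 0.6]
grip_width: 0.0521
finger_force: 0.0
```

Emit:
jog_arm:
  commands: [-0.4,-1,0,0,0,0,-0.4,-1,0,0,0,0,-0.4,-1,0,0,0,0,-0.4,-1,0,0,0,0,-0.3,-1,0,0,0,0,0,0,0,0,0,0,0,0,0,0,0,0]

```text
time_s: 47.1
ee_pos: [0.6586, 0.068, 0.353]
eef_rot: [-180.0, 0.6, -176.5]
ft_force: [-0.4, 0.4, 0.8]
grip_width: 0.0521
finger_force: 0.0
```

```bash
python3 g.py; python3 - <<'E'
from h import *
f=cam("wrist");cv2.imwrite("pics/w5.png",f["img"][...,::-1])
hsv=cv2.cvtColor(f["img"],cv2.COLOR_RGB2HSV);m=((hsv[...,0]<8)|(hsv[...,0]>172))&(hsv[...,1]>150)&(hsv[...,2]>60)
n,l,st,ce=cv2.connectedComponentsWithStats(m.astype(np.uint8))
K=[box(-.028,.028,-.007,.007,.057,.087)]
for i in range(1,n):
    if st[i,4]>100: print(st[i],unproj(f,ce[i],.08),fit([(f,l==i)],K,[.602,.068,.064]))
for n in("riser1",):
    for d in bot.silhouettes(n,"wrist")[:3]:print(d["confidence"],d["xy"],unproj(f,d["xy"],.03))
E
python3 v.py pics/p3.png .61 .14
```

```text
tcp [0.6586 0.068  0.353 ] rot [-179.98    0.55 -176.53] w 0.0521 ft [-0.4  0.4  0.8] j7 [-31.  23.  30.  86. -12.  73.  94.]
grasp in F mm [ 68.5 125.3 189. ]
[ 258   94   18   66 1023] [0.60053161 0.07248708 0.08      ] (array([0.60316445, 0.072602  , 0.07348661]), np.float64(0.15384615384615385))
0.98 [440.2, 104.3] [0.55801117 0.27193959 0.03      ]
0.95 [352.4, 150.1] [0.62260072 0.16679653 0.03      ]
0.77 [41.3, 156.2] [ 0.64535414 -0.20261512  0.03      ]
```

View pics/p3.png

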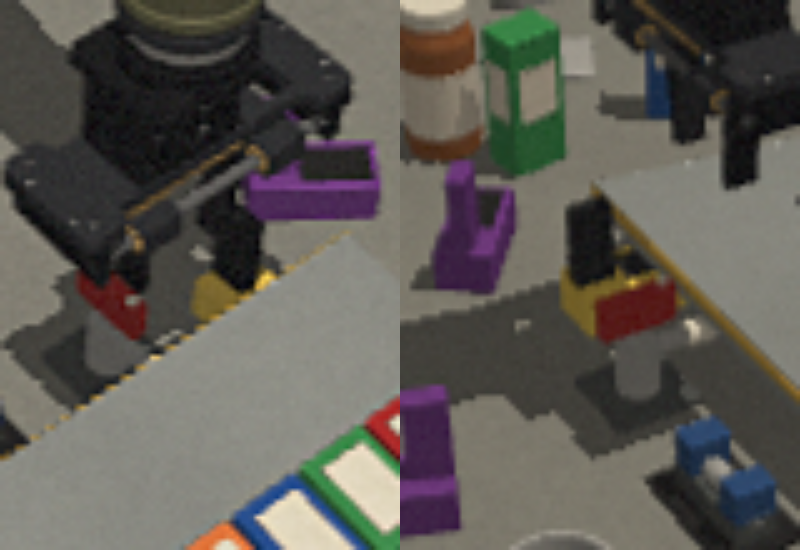

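Both risers are in, and the knob is measured at (0.603, 0.072). I'm going to grasp it.

Emit:
jog_arm:
  commands: [0.9,0.12,0,0,0,0,0.9,0.12,0,0,0,0,0.95,0.12,0,0,0,0,0,0,0,0,0,0,0,0,1,0,0,0,0,0,1,0,0,0,0,0,1,0,0,0,0,0,1,0,0,0,0,0,1,0,0,0,0,0,0.6,0,0,0,0,0,0,0,0,0]

```text
time_s: 48.22
ee_pos: [0.603, 0.0745, 0.2367]
eef_rot: [-180.0, 0.2, -176.3]
ft_force: [-0.8, 0.1, 0.8]
grip_width: 0.0518
finger_force: 0.0
```

```bash
python3 g.py
```

```text
tcp [0.603  0.0745 0.2367] rot [-179.96    0.22 -176.26] w 0.0518 ft [-0.8  0.1  0.8] j7 [-33.  23.  29. 101. -12.  59.  94.]
grasp in F mm [ 12.4 135.2  72.7]
```

Emit:
jog_arm:
  commands: [0,-0.05,0,0,0,0,0,0,0,0,0,0,0,0,0,0,0,0,0,0,0,0,0,0,0,0,0,0,0,0,0,0,0,0,0,0,0,0,0,0,0,0,0,0,0,0,0,0,0,0,0,0,0,0,0,0,0,0,0,0]
  fingers: -1
  newtons: 45

```text
time_s: 49.05
ee_pos: [0.6042, 0.0728, 0.24]
eef_rot: [180.0, 0.5, -176.3]
ft_force: [-0.8, -0.4, 3.3]
grip_width: 0.0137
finger_force: 51.5
```

Emit:
jog_arm:
  commands: [0,0,0,0,0,0.5,0,0,0,0,0,0.8,0,0,0,0,0,0.8,0,0,0,0,0,0.8,0,0,0,0,0,0.8,0,0,0,0,0,0.8,0,0,0,0,0,0]

```text
time_s: 49.63
ee_pos: [0.6042, 0.0719, 0.2399]
eef_rot: [179.9, 0.5, 161.0]
ft_force: [-2.0, -2.2, 4.4]
grip_width: 0.0138
finger_force: 51.6
```

```bash
python3 g.py; python3 -c "
from bench import bot;print(bot.get_state()['ft_torque'])"
```

```text
tcp [0.6042 0.0719 0.2399] rot [179.87   0.49 161.04] w 0.0138 ft [-2.  -2.2  4.4] j7 [-37.  23.  33. 101. -14.  60.  73.]
grasp in F mm [ 14.3 132.5  75.9]
[-0.47886809  0.37546959 -0.09712296]
```

Turning well. I'm continuing to the stop.

Emit:
jog_arm:
  commands: [0,0,0,0,0,0.8,0,0,0,0,0,0.8,0,0,0,0,0,0.8,0,0,0,0,0,0.8,0,0,0,0,0,0.8,0,0,0,0,0,0.8,0,0,0,0,0,0.8,0,0,0,0,0,0.8,0,0,0,0,0,0.8,0,0,0,0,0,0]

```text
time_s: 50.47
ee_pos: [0.6035, 0.0707, 0.24]
eef_rot: [179.8, 0.3, 125.1]
ft_force: [-3.4, -3.6, 8.2]
grip_width: 0.0136
finger_force: 51.7
```

```bash
python3 g.py; python3 -c "
from bench import bot;print(bot.get_state()['ft_torque'])"
```

```text
tcp [0.6035 0.0707 0.24  ] rot [179.78   0.3  125.06] w 0.0136 ft [-3.4 -3.6  8.2] j7 [-42.  25.  40. 101. -18.  60.  40.]
grasp in F mm [ 13.1 131.1  76. ]
[-1.14931059  1.21098402  0.13409157]
```

Emit:
jog_arm:
  commands: [0,0,0,0,0,0.7,0,0,0,0,0,0.7,0,0,0,0,0,0.6,0,0,0,0,0,0.5,0,0,0,0,0,0.3,0,0,0,0,0,0,0,0,0,0,0,0,0,0,0,0,0,0]

```text
time_s: 51.13
ee_pos: [0.6031, 0.0705, 0.2399]
eef_rot: [179.8, 0.2, 111.3]
ft_force: [-6.4, -4.1, 10.7]
grip_width: 0.0139
finger_force: 51.8
```

```bash
python3 g.py; python3 -c "
from bench import bot;print(bot.get_state()['ft_torque'])"
```

```text
tcp [0.6031 0.0705 0.2399] rot [179.8    0.23 111.28] w 0.0139 ft [-6.4 -4.1 10.7] j7 [-44.  25.  43. 101. -19.  61.  27.]
grasp in F mm [ 12.5 130.8  75.9]
[-1.34458358  1.58397839  0.39199094]
```

Emit:
jog_arm:
  commands: [0,0,0,0,0,0.1,0,0,0,0,0,0,0,0,0,0,0,0]

```text
time_s: 51.38
ee_pos: [0.6031, 0.0704, 0.24]
eef_rot: [179.8, 0.2, 110.8]
ft_force: [-6.3, -3.0, 10.0]
grip_width: 0.0138
finger_force: 51.9
```

Emit:
jog_arm:
  commands: [0,0,0,0,0,0,0,0,0,0,0,0,0,0,0,0,0,0,0,0,0,0,0,0,0,0,0,0,0,0,0,0,0,0,0,0,0,0,-0.6,0,0,0,0,0,-1,0,0,0,0,0,-1,0,0,0,0,0,-1,0,0,0,0,0,-1,0,0,0,0,0,-1,0,0,0]
  fingers: 0.2

```text
time_s: 52.38
ee_pos: [0.6031, 0.0726, 0.3535]
eef_rot: [179.5, 0.1, 110.7]
ft_force: [0.6, 0.7, -0.3]
grip_width: 0.052
finger_force: 0.0
```

Emit:
jog_arm:
  commands: [0.5,-0.5,-1,0,0,0,0.8,-0.8,-1,0,0,0,0.8,-0.8,-1,0,0,0,0.8,-0.8,-0.5,0,0,0,0.8,-0.8,0,0,0,0,0.8,-0.8,0,0,0,0,0,0,0,0,0,0,0,0,0,0,0,0]

```text
time_s: 53.05
ee_pos: [0.486, 0.1254, 0.4215]
eef_rot: [179.4, 0.0, 110.8]
ft_force: [0.4, -0.6, -0.2]
grip_width: 0.0522
finger_force: 0.0
```

```bash
python3 g.py; python3 - <<'E'
from h import *
for c,(x,y) in(("side",(.6,-.06)),):
    f=cam(c);cv2.imwrite("pics/e1.png",cv2.resize(f["img"][90:370,120:420],None,fx=2,fy=2)[...,::-1])
S={c:cam(c) for c in("scene","side")};v=[]
for c in S:
    ds=[d for d in bot.silhouettes("bar",c) if np.linalg.norm(unproj(S[c],d["xy"],.03)[:2]-[.446,-.32])<.06]
    if ds:v.append((S[c],ds[0]["pixels"]))
print(fit(v,BAR,[.446,-.32,-.28],.024))
E
```

```text
tcp [0.486  0.1254 0.4215] rot [1.7941e+02 4.0000e-02 1.1080e+02] w 0.0522 ft [ 0.4 -0.6 -0.2] j7 [-62.  -2.  44. 104.   2.  77.   2.]
grasp in F mm [-100.1  194.   257.6]
(array([ 0.44448278, -0.32009968, -0.28679616]), np.float64(0.23328791743970317))
```

View pics/e1.png

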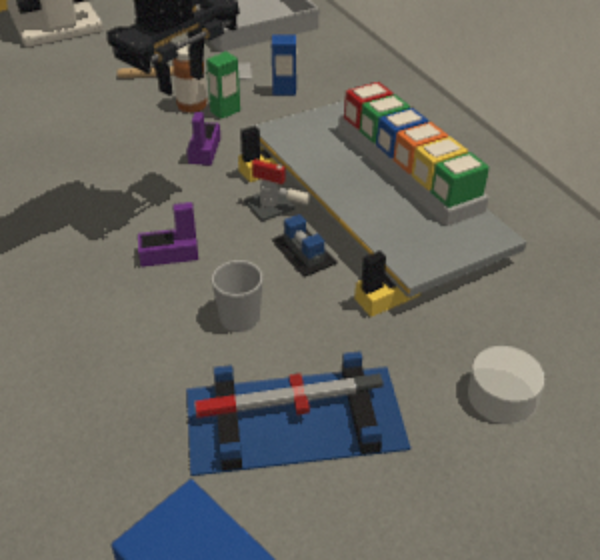

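The stand rests on both risers, with tabs at (252,145) and (372,270). The prop's roller is outside the edge at (297,196), and the bar is level on its rack. Handing in.

```bash
python3 -c "
from bench import bot;print(bot.finish_job())"
```

```text
the job is handed in; nothing more can be done
None
```

I handed the job in after about 53 s of robot time: the stand rests on both yellow risers present, the prop was twisted to its stop and let go, the bar is level on its rack, and the bottle, beaker and green carton were left where they stood.

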